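# Put the dice cases away in the safety-catch locker

## Task

Open the low games locker: its door stands ajar on a spring safety catch, so reach through the gap between the door's hood and the locker roof, push the catch pad down and, while it is down, pull the door off the catch and swing it wide open. Draw the tray fully out, lay every dice case from the countertop flat, tag up, in the nest whose floor shows the same mark as the case's tag (round or bar), then slide the tray fully home and shut the door completely so that the catch springs up again behind it. Leave the rook standing where it is.

Things in the scene. Friction and masses are not known exactly. Their poses are not given: they have to be found in the camera images.
- locker: Low plywood games locker, fixed, 314 mm wide (y), 260 mm deep (x), 137 mm high. Origin on the countertop at the middle of its open front; +x into the locker, +y to its left seen from the robot. Roof underside 125 mm, top 137 mm high; the roof starts 68 mm behind the front; ahead of it the locker is open above once the door is away.
- door (a joint): Door angle (rad) about the upright hinge at the locker's left (+y) front corner; 0 = shut, grows as the free right end swings out towards -x and round to the left; stop at 2.2. The catch holds it ajar at about 0.12. Stiff hinge (0.08 N m): it stays where left. Pushed shut from outside, its hook rides over the catch's sloped tooth by itself (about 5 to 15 N at door_front).
- door_hinge (a point): Point on the door's upright hinge axis, 125 mm above the countertop (in the locker frame at x -7 mm, y +145 mm). Fixed.
- hood_edge (a point): On the door: mid-height (121 mm) of the inner edge of its hood, 205 mm from the hinge. The hood, 117 to 125 mm high, reaches 40 mm inward from the panel along its top, 66 to 296 mm from the hinge. Stand a finger behind this edge to pull. Axes: x inward from the door, -y away from the hinge. A steel hook hangs 247 mm from the hinge, down to 95 mm, 20 mm further in than this edge at most.
- door_front (a point): On the door: outer face of the panel, 205 mm from the hinge, 121 mm high; push here to shut. Panel 14 mm thick, 296 mm wide, 20 to 125 mm high; shut, its inner face is flush with the locker's front. Axes as hood_edge.
- catch (a joint): How far the spring catch is pressed down (m): 0 = up, 0.016 = bottom stop. The hook clears it beyond about 0.011. Spring about 1.3 N at the top to 3.5 N at the bottom.
- catch_pad (a point): Centre of the top of the catch's flat steel pad, 56 mm (x) by 44 mm (y), in the gap between door hood and roof; 98 mm above the countertop when up; in the locker frame at x 32 mm, y -60 mm. It moves straight down when pressed. Ajar, the open gap above it runs from the hood edge to the roof's front edge (locker x 68 mm), about 47 to 53 mm wide.
- tray (a joint): How far the pull-out tray is drawn out towards -x of the locker (m): 0 = home, 0.22 = fully out. It slides with about 1.2 N of friction and stays where it is left. It comes out past the door only when the door is wide open.
- tray_pull (a point): On the tray's pull: an upright aluminium plate 12 mm thick (y), 42 mm long (x), in front of the tray; this point is at the middle of its length, 94 mm above the countertop, 1 mm below the pull's top edge (95 mm). The plate goes down to the tray. Moves with the tray.
- nest_round (a point): Centre of the floor of the tray's left (+y) nest, marked by a pale round inlay; inside 176 mm (x) by 98 mm (y), 8 mm high walls, floor 19 mm above the countertop. Room for two cases one behind the other, each lying across (its long side along y). Moves with the tray; axes as the locker.
- nest_bar (a point): Centre of the floor of the tray's right (-y) nest, marked by a pale bar inlay; same size as the left nest.
- round_a: Dice case with a round tag: plastic dice case lying flat, 84 mm long (its y axis), 38 mm wide (x), 34 mm high (z up), 120 g or so; origin at the centre of its underside. On top, 3 mm high, a pale wooden disc 28 mm across. May be absent.
- round_b: Second dice case with a round tag, same as round_a. May be absent.
- bar_a: Dice case with a bar tag: plastic dice case lying flat, 84 mm long (its y axis), 38 mm wide (x), 34 mm high (z up), 120 g or so; origin at the centre of its underside. On top, 3 mm high, a pale wooden bar 64 by 11 mm along its length. May be absent.
- bar_b: Second dice case with a bar tag, same as bar_a. May be absent.
- rook: Bystander: wooden rook, 78 mm tall, 44 mm across, loose, standing; origin at its foot.
Not all that is in view belongs to the job. What is shaped like the bar_a but green or orange is not meant. What is shaped like the bar_b but green is not meant.

How it is judged:
By the outcome, as a careful person would: the job done as asked, in the order asked, and still so for the second after the job is handed in, with the robot touching nothing.
Of round_a, round_b, bar_a, bar_b only 3 to 4 are there at a start; the rules pass over those that are not, and their reading is None.
At some moment in a run one of round_a, round_b, bar_a, bar_b may be knocked a few centimetres aside while the robot is not near it.
Once in a run the grip may slacken for a moment while it holds something.
It also fails if it takes over 200 s, if anything falls off the work surface, if the arm or the gripper's body presses on something with over 40 N, if the wrist force passes 120 N, or if a joint passes its speed limit or range.

## Robot

A 6-joint arm with a two-finger parallel gripper is mounted at the origin on the work surface. World frame = base frame: x ahead of the robot, y to its left, z up, the work surface at z = 0. Lengths are in m, angles in rad, forces in N, time in s.
With the tool pointing down it reaches from about 0.4 to 0.825 m from the base axis. Payload 7 kg.
Tool frame: the origin (TCP) lies on the centre line of the jaws, within the pads' length; the fingertips stand 11 mm ahead of it and the grasp point (between the pads) lies 8 mm behind it; z points along the fingers, y is the direction in which the jaws open and shut (so a half turn about z gives the same grasp; the last joint's range is limited). The gripper opens to 88 mm and grips with 3 to 60 N. Pads are 19 mm wide; open, the fingers measure 130 mm over their backs; the gripper's body (78 mm by 193 mm) begins 47 mm behind the grasp point.
Start: joints at [-0.88, 0.359, 0.012, 0, -1.224, -0.288], TCP at [0.265, -0.621, 0.238] pointing down, gripper open.
Joint ranges: [-3.07, 3.07], [-1.43, 2.12], [-1.02, 1.25], [-3.03, 1.67], [-3.05, -0], [-3.03, 3.03]. Speed limits (rad/s): [2.39, 2.39, 3.01, 3.14, 3.14, 3.14].

## Interface

Orientations are given as [roll, pitch, yaw] about the fixed x, y, z axes, in that order (R = Rz(yaw) Ry(pitch) Rx(roll)).
In Python, from station import * gives the robot as it stands.
- The arm moves only by the tool play_rows, never from a script. Its argument "targets" is a list of rows, each a list of 7 numbers: the turn, a rotation vector about the world's x, y, z in rad, then the shift along the world's x, y, z in m, then the opening, from 0 (shut) to 1 (fully open). A call has 1 to 12 rows; each row shifts and turns the pose as measured when the row begins; what a row does not reach is not made up. A row lasts 1/8 s, in which the tool goes at most 62.5 mm and 10.7 degrees, less where a joint would pass 70% of its speed; a pose out of reach is approached as far as the arm can. A call is refused whole if a number of a shift passes 0.0625 or a number of a turn 0.188, either way. A call with a gripper value outside its range is refused whole. The fingers move at their own pace and stop on an object; "grip_force" is the grip in N (left out, the last holds). Time passes only in rows, so rows that do not move let the fingers close. It gives the time, the measured TCP pose, the force and the opening at its end, in the units of the state.
- get_state(): the state, without advancing time (a new reading comes with each control period).
- grab_frame(name): name is "scene" or "top"; returns (picture, depth): 420x560x3 uint8, blue, green, red; 420x560 float32, m along the optical axis (not along the pixel's ray), 0 where there is no reading.
- camera_params(name): a dict with "camera_matrix" (3x3 intrinsics, pixels), "dist" ([k1, k2, p1, p2, k3] as OpenCV has them; the pictures are not rectified), "extrinsics" (4x4, takes a point from world to camera coordinates). Camera axes: x right, y up, looking along -z (the intrinsics and any distortion apply to the point x, -y, -z); pixel columns grow to the right and rows downward; lengths in m; the calibration is good to about 2 mm. A picture is of the moment at which its call begins. camera_params takes no time and is no camera call.
- job_done(): hands the job in, once; it reports no verdict.
The state is a dict: "t": time; "q": joint angles; "qd": joint speeds; "joint_efforts": joint torques, N m; "eef_pos": TCP position; "ee_rot": TCP orientation; "force": force on the tool from outside, world axes, zero at the start; "moment": the same for the moment, N m; "width": finger opening in m.
Only numpy, scipy, OpenCV 4.12 (cv2) and the standard library are available. Lean on these libraries where they do the work, as an engineer would, in place of code of your own. Each camera call takes 0.05 s, during which the arm holds its last target.

## Working session

There is one attempt and no reset: what is moved stays moved. The work goes in short steps, Python scripts to look and compute and a tool call to move; the robot and the scene stay as the last step left them, time stands still between calls to the robot, and variables do not carry over. Pictures are saved under pics/ and viewed, and the job is handed in when it is done.

Besides the shell and the picture viewer there is one more tool, called as name(argument=value, ...), one argument or row to a line, values as JSON. play_rows: Moves the arm, as the interface text tells. Its arguments: {"type":"object","properties":{"targets":{"type":"array","items":{"type":"array","items":{"type":"number"}}},"grip_force":{"type":"number"}},"required":["targets"]}

```bash
ls; mkdir -p pics; python3 - <<'E'
from station import *
import cv2,numpy as np
print(get_state())
for n in("scene","top"):
    p,d=grab_frame(n); cv2.imwrite(f"pics/{n}0.png",p); np.save(f"{n}0.npy",d); c=camera_params(n); print(n,c)
E
```

```text
pics
{'t': 0.0, 'q': array([-8.79876189e-01,  3.59383186e-01,  1.10246676e-02, -3.55856296e-04,
       -1.22408508e+00, -2.88086328e-01]), 'qd': array([ 8.01332013e-04, -6.88634726e-04,  1.02213301e-03,  7.81601952e-04,
        6.39483747e-05, -5.18480838e-04]), 'joint_efforts': array([ 4.52547274e-04, -5.82719135e+01,  2.93052649e+01,  6.99710011e+00,
        6.86355546e-03, -1.64143175e-04]), 'eef_pos': array([ 0.26439358, -0.62053642,  0.23660915]), 'ee_rot': array([ 3.13991821e+00, -1.47329020e-04, -2.73887992e+00]), 'force': array([ 0.48892844,  0.43020245, -0.05860502]), 'moment': array([-0.00782872, -0.06704687, -0.00588002]), 'width': 0.08755398681056652}
scene {'camera_matrix': array([[419.80082776,   0.        , 272.92495379],
       [  0.        , 419.80082776, 206.06130264],
       [  0.        ,   0.        ,   1.        ]]), 'dist': array([-0.05007826,  0.        ,  0.        ,  0.        ,  0.        ]), 'extrinsics': array([[ 0.76662666,  0.6420446 ,  0.0078928 , -0.39138045],
       [-0.49305388,  0.58076259,  0.64777519,  0.28099438],
       [ 0.41131672, -0.5004933 ,  0.76179066, -1.54648221],
       [ 0.        ,  0.        ,  0.        ,  1.        ]])}
top {'camera_matrix': array([[424.82355365,   0.        , 280.7862586 ],
       [  0.        , 424.82355365, 207.81748922],
       [  0.        ,   0.        ,   1.        ]]), 'dist': array([-0.0108219,  0.       ,  0.       ,  0.       ,  0.       ]), 'extrinsics': array([[ 0.02772669, -0.99958023,  0.00840203, -0.08831797],
       [ 0.99644653,  0.02830657,  0.07932869, -0.56721117],
       [-0.07953323,  0.00617265,  0.9968131 , -1.13463986],
       [ 0.        ,  0.        ,  0.        ,  1.        ]])}
```

View pics/scene0.png

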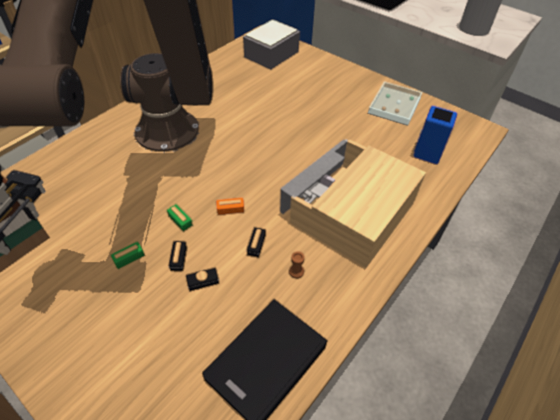

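View pics/top0.png

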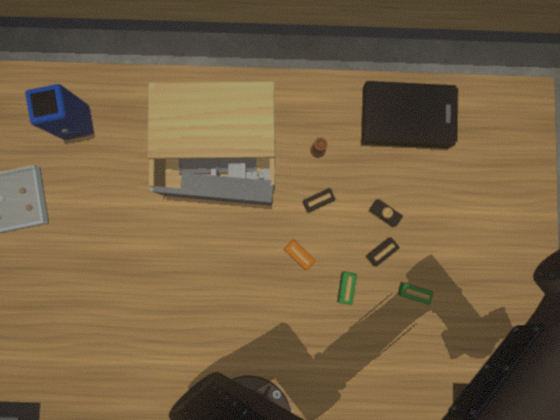

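The scene view shows three black cases: bar at (257,241), bar at (178,255) and round at (202,279). It also shows green and orange decoys, the rook at (297,264) and the locker at (350,200). In the top view the cases are at (319,200), (382,252) and (386,213), the rook is at (320,146), and the locker roof spans 148–274 × 82–157.

```bash
cat > h.py <<'E'
from station import *
import cv2,numpy as np
F=np.diag([1,-1,-1.])
def cam(n):
    c=camera_params(n);E=c["extrinsics"];return c["camera_matrix"],c["dist"],F@E[:3,:3],F@E[:3,3]
def ray(n,uv,z):
    K,D,R,t=cam(n)
    p=cv2.undistortPoints(np.array(uv,float).reshape(-1,1,2),K,D).reshape(-1,2)
    C=-R.T@t; d=np.c_[p,np.ones(len(p))]@R
    return C+d*((z-C[2])/d[:,2])[:,None]
def proj(n,P):
    K,D,R,t=cam(n)
    return cv2.projectPoints(np.array(P,float).reshape(-1,1,3),cv2.Rodrigues(R)[0],t,K,D)[0].reshape(-1,2)
def cloud(n,depth):
    K,D,R,t=cam(n); h,w=depth.shape
    u,v=np.meshgrid(np.arange(w),np.arange(h))
    p=cv2.undistortPoints(np.c_[u.ravel(),v.ravel()].astype(float).reshape(-1,1,2),K,D).reshape(-1,2)
    X=np.c_[p,np.ones(len(p))]*depth.reshape(-1,1)
    return ((X-t)@R).reshape(h,w,3)
def grab(n,tag):
    p,d=grab_frame(n); cv2.imwrite(f"pics/{n}_{tag}.png",p); return p,d
def zoom(p,x0,y0,x1,y1,s,name):
    cv2.imwrite(f"pics/{name}.png",cv2.resize(p[y0:y1,x0:x1],None,fx=s,fy=s,interpolation=cv2.INTER_CUBIC))
def cases(n,p,d,zt=0.034,area=(120,1200)):
    "black blobs on the counter with height 20..60 mm"
    C=cloud(n,d); m=((C[...,2]>0.015)&(C[...,2]<0.06)&(d>0)).astype(np.uint8)
    return C,m
E
python3 - <<'E'
from h import *
p=cv2.imread("pics/top0.png");d=np.load("top0.npy");C=cloud("top",d)
zoom(p,135,70,290,220,5,"z_locker0")
zoom(p,280,120,450,320,4,"z_cases0")
for uv in [(210,100),(210,145),(155,100),(268,100),(319,200),(382,252),(386,213),(320,146),(347,288),(350,330-20),(237,171),(200,180),(240,195)]: print(uv,C[uv[1],uv[0]].round(4))
h=C[...,2]; m=((h>0.13)&(h<0.145)&(d>0)).astype(np.uint8); m[:, :100]=0;m[:,330:]=0;m[250:]=0
c=max(cv2.findContours(m,0,1)[0],key=cv2.contourArea);print(cv2.minAreaRect(c))
print(ray("top",cv2.boxPoints(cv2.minAreaRect(c)),0.137))
m=((h>0.02)&(h<0.05)&(d>0)).astype(np.uint8)
for c in cv2.findContours(m,0,1)[0]:
    if 100<cv2.contourArea(c)<1500:
        r=cv2.minAreaRect(c);print(r, C[int(r[0][1]),int(r[0][0])].round(3))
E
```

```text
(210, 100) [0.8262 0.1131 0.137 ]
(210, 145) [0.7117 0.1083 0.1373]
(155, 100) [0.8218 0.2504 0.1379]
(268, 100) [ 0.8302 -0.0321  0.138 ]
(319, 200) [ 0.5924 -0.1747  0.0375]
(382, 252) [ 0.4574 -0.3463  0.0373]
(386, 213) [ 0.5625 -0.3566  0.0358]
(320, 146) [ 0.7328 -0.1713  0.0697]
(347, 288) [ 0.3596 -0.2543  0.0356]
(350, 310) [ 0.296  -0.2701 -0.0045]
(237, 171) [0.6549 0.0429 0.0985]
(200, 180) [0.6258 0.1324 0.1206]
(240, 195) [0.5908 0.0309 0.1212]
((209.96475219726562, 119.36555480957031), (76.18620300292969, 126.76728057861328), 89.35625457763672)
[[ 0.86784549  0.27533437  0.137     ]
 [ 0.88104287 -0.04294482  0.137     ]
 [ 0.68683698 -0.05075628  0.137     ]
 [ 0.67417516  0.26270027  0.137     ]]
((17.450822830200195, 410.541015625), (35.942691802978516, 14.938397407531738), 5.19442892074585) [0.031 0.586 0.058]
((415.8879089355469, 293.0587463378906), (32.869903564453125, 14.376855850219727), 17.35402488708496) [ 0.351 -0.436  0.037]
((346.8497314453125, 287.4768371582031), (14.749547958374023, 32.00803756713867), 8.746162414550781) [ 0.362 -0.252  0.036]
((299.0000305175781, 254.00003051757812), (31.11269760131836, 14.142134666442871), 45.0) [ 0.446 -0.124  0.037]
((382.7073059082031, 251.13417053222656), (14.836507797241211, 31.23475456237793), 51.34019088745117) [ 0.46  -0.346  0.037]
((385.84613037109375, 212.23074340820312), (31.61791229248047, 14.422204971313477), 33.6900634765625) [ 0.565 -0.353  0.038]
((318.4244079589844, 199.4195098876953), (14.108293533325195, 31.149993896484375), 65.224853515625) [ 0.595 -0.172  0.039]
((18.34999656677246, 197.45001220703125), (61.23545455932617, 45.820518493652344), 81.8698959350586) [0.58  0.658 0.002]
((80.02536010742188, 126.15719604492188), (24.635643005371094, 44.54232406616211), 35.83765411376953) [0.764 0.459 0.085]
((409.068603515625, 113.62843322753906), (94.68173217773438, 62.8714599609375), 2.862405300140381) [ 0.836 -0.413  0.051]
```

View pics/z_locker0.png

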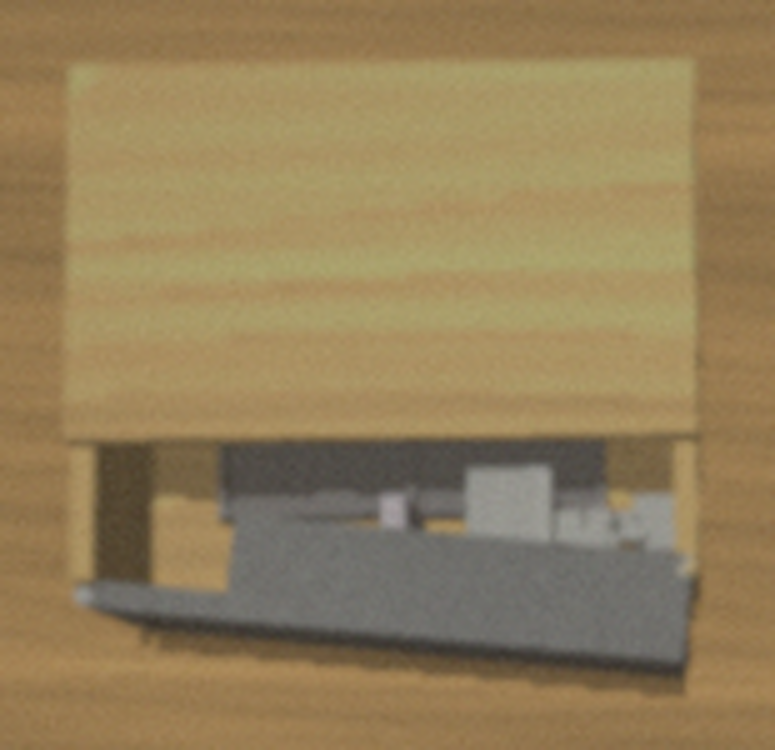

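View pics/z_cases0.png

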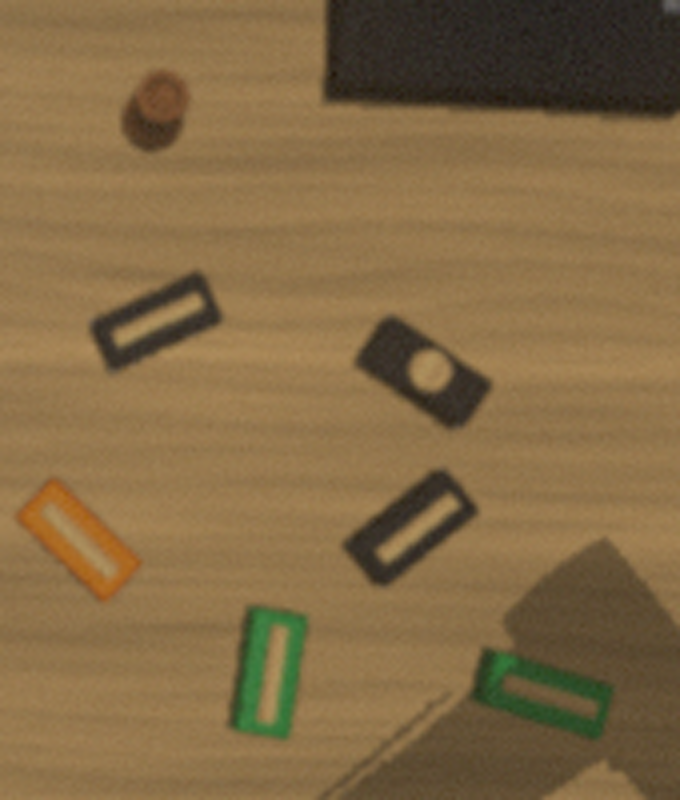

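```bash
python3 - <<'E'
from h import *
o=np.array([135,70])-0.4
z=lambda a:np.array(a)/5+o
W=ray("top",z([(65,438),(696,438),(69,64),(694,60)]),0.137)[:,:2]
L=np.array([(.068,.157),(.068,-.157),(.26,.157),(.26,-.157)])
lc,wc=L.mean(0),W.mean(0)
H=(L-lc).T@(W-wc);U,S,V=np.linalg.svd(H);R=V.T@U.T
t=wc-R@lc;yaw=np.arctan2(R[1,0],R[0,0]);print(W.round(4),"t",t.round(4),"yaw",yaw, "res",((L@R.T+t)-W).round(4))
np.savez("lock.npz",R=R,t=t,yaw=yaw)
inv=lambda P:((P[:,:2]-t)@R).round(4)
print("pad corners in locker (exp 4..60,-38..-82)",inv(ray("top",z([(467,467),(552,467),(552,543)]),0.098)))
print("hood", inv(ray("top",z([(237,515),(690,553),(683,668),(80,595)]),0.125)))
print("pad",R@[.032,-.06]+t,"hinge",R@[-.007,.145]+t)
E
```

```text
[[ 0.6766  0.2614]
 [ 0.6857 -0.0509]
 [ 0.8669  0.2696]
 [ 0.8784 -0.0442]] t [0.613  0.1033] yaw 0.03439983452323094 res [[-0.0011  0.0012]
 [ 0.0007 -0.0004]
 [ 0.0005 -0.0005]
 [-0.0001 -0.0004]]
pad corners in locker (exp 4..60,-38..-82) [[ 0.0607 -0.0387]
 [ 0.0605 -0.0823]
 [ 0.0211 -0.0823]]
hood [[ 0.032   0.0729]
 [ 0.0116 -0.1532]
 [-0.046  -0.1494]
 [-0.0078  0.1505]]
pad [0.6470594  0.04447697] hinge [0.6010319  0.24801436]
```

play_rows(
  targets=[
    [0,0,0.18,0.033,0.055,0,0],
    [0,0,0.18,0.033,0.055,0,0],
    [0,0,0.18,0.033,0.055,0,0],
    [0,0,0.18,0.033,0.055,0,0],
    [0,0,0.18,0.033,0.055,0,0],
    [0,0,0.18,0.033,0.055,0,0],
    [0,0,0.18,0.033,0.055,0,0],
    [0,0,0.18,0.033,0.055,0,0],
    [0,0,0.18,0.033,0.055,0,0],
    [0,0,0.18,0.033,0.055,0,0],
    [0,0,0.18,0.0,0.03,0,0],
    [0,0,0.18,0.0,0,0,0],
  ],
  grip_force=20,
)

```text
t: 1.6
eef_pos: [0.5839, -0.0456, 0.2312]
ee_rot: [3.134, 0.001, -0.511]
force: [0.6, -0.4, -0.5]
width: 0.0005
```

play_rows(
  targets=[
    [0.002,0,0.18,0.025,0.03,0,0],
    [0.002,0,0.18,0.025,0.03,0,0],
    [0.002,0,0.18,0.023,0.03,-0.03,0],
    [0,0,0,0,0,-0.03,0],
    [0,0,0,0,0,0,0],
  ],
)

```text
t: 2.22
eef_pos: [0.6579, 0.0485, 0.1683]
ee_rot: [3.139, 0.005, 0.05]
force: [-0.0, 0.1, 1.0]
width: 0.0001
```

```bash
python3 - <<'E'
from h import *
s=get_state();print(s['eef_pos'].round(4),s['ee_rot'].round(3),s['q'].round(2))
p,d=grab("scene","a");zoom(p,230,100,450,280,3.5,"z_a")
E
```

```text
[0.6579 0.0485 0.1683] [3.139 0.005 0.05 ] [ 0.37  0.38 -0.11  0.   -1.08  1.25]
```

View pics/z_a.png

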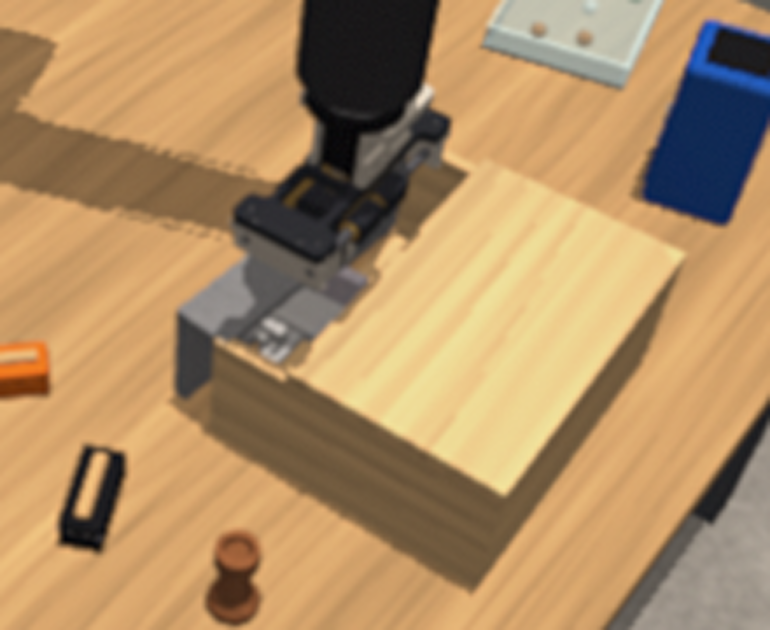

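The closed gripper is above the gap between the grey hood and the roof edge, around (340,270) in the zoom. Next I go down.

play_rows(
  targets=[
    [0,-0.005,-0.015,-0.001,-0.001,-0.03,0],
    [0,0,0,0,0,-0.02,0],
    [0,0,0,0,0,-0.006,0],
    [0,0,0,0,0,-0.006,0],
    [0,0,0,0,0,-0.006,0],
    [0,0,0,0,0,-0.004,0],
    [0,0,0,0,0,0,0],
  ],
)

```text
t: 3.15
eef_pos: [0.6621, 0.0468, 0.1059]
ee_rot: [3.141, -0.015, 0.033]
force: [-1.7, 0.4, 2.4]
width: 0.0001
```

play_rows(
  targets=[
    [0,0.01,0,-0.004,0,-0.004,0],
    [0,0,0,-0.002,0,-0.004,0],
    [0,0,0,0,0,-0.003,0],
    [0,0,0,0,0,-0.002,0],
    [0,0,0,0,0,0,0],
  ],
)

```text
t: 3.78
eef_pos: [0.6578, 0.0472, 0.0939]
ee_rot: [-3.141, -0.009, 0.034]
force: [0.4, 0.2, 2.7]
width: 0.0006
```

play_rows(
  targets=[
    [0,0,0,-0.008,0,0,0],
    [0,0,0,-0.008,0,0,0],
    [0,0,0,-0.006,-0.001,0,0],
    [0,0,0,-0.006,-0.001,0,0],
    [0,0,0,-0.006,-0.001,0,0],
  ],
)

```text
t: 4.4
eef_pos: [0.6233, 0.0447, 0.0951]
ee_rot: [-3.14, -0.013, 0.034]
force: [2.1, 1.2, 3.0]
width: 0.0001
```

play_rows(
  targets=[
    [0,0,0,-0.007,-0.001,-0.001,0],
    [0,0,0,-0.007,-0.001,0,0],
    [0,0,0,-0.007,-0.001,0,0],
    [0,0,0,-0.007,-0.001,0.0,0],
    [0,0,0,-0.007,0,0.0,0],
  ],
)

```text
t: 5.03
eef_pos: [0.5827, 0.0394, 0.0919]
ee_rot: [-3.142, -0.007, 0.033]
force: [0.9, -0.5, 0.5]
width: 0.0004
```

```bash
python3 - <<'E'
from h import *
p,d=grab("scene","b");zoom(p,230,100,450,280,3.5,"z_b")
E
```

```text
(no output)
```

View pics/z_b.png

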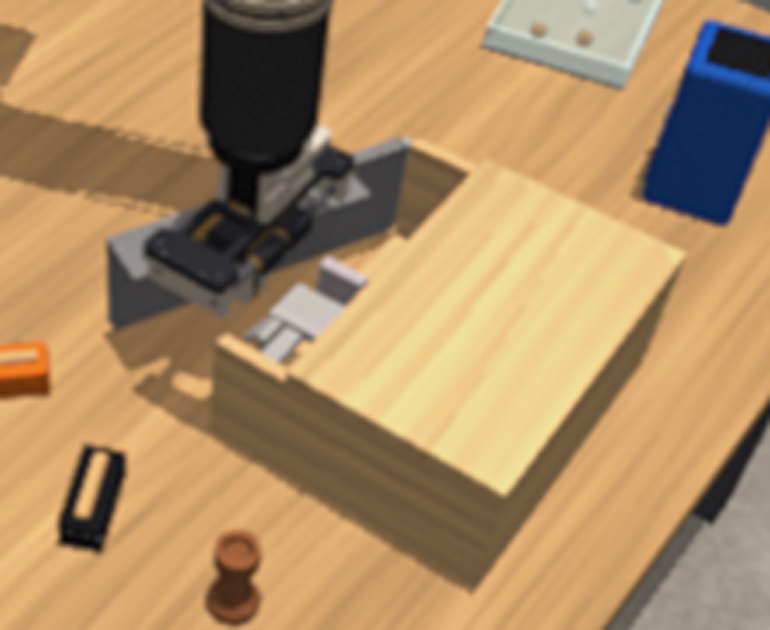

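The door is off the catch and standing about 0.4 rad open, with the finger behind the hood. Next is the arc.

```bash
python3 - <<'E'
import numpy as np
h=np.array([.601,.248]);p=np.array([.5827,.0394]);v=p-h
def R(a):return np.array([[np.cos(a),-np.sin(a)],[np.sin(a),np.cos(a)]])
q=p
for i in range(1,13):
    n=h+R(-.14*i)@v*(1+.003*0);print((n-q).round(4),n.round(3));q=n
E
```

```text
[-0.0289  0.0046] [0.554 0.044]
[-0.028   0.0086] [0.526 0.053]
[-0.0265  0.0124] [0.499 0.065]
[-0.0245  0.016 ] [0.475 0.081]
[-0.0221  0.0193] [0.453 0.1  ]
[-0.0192  0.0222] [0.433 0.122]
[-0.0159  0.0246] [0.418 0.147]
[-0.0123  0.0266] [0.405 0.174]
[-0.0085  0.028 ] [0.397 0.202]
[-0.0045  0.0289] [0.392 0.231]
[-0.0004  0.0293] [0.392 0.26 ]
[0.0037 0.0291] [0.396 0.289]
```

play_rows(
  targets=[
    [0,0,-0.14,-0.029,0.0045,0.001,0],
    [0,0,-0.14,-0.028,0.0085,0.001,0],
    [0,0,-0.14,-0.0265,0.0125,0,0],
    [0,0,-0.14,-0.0245,0.016,0,0],
    [0,0,-0.14,-0.022,0.019,0,0],
    [0,0,-0.14,-0.019,0.022,0,0],
  ],
)

```text
t: 5.82
eef_pos: [0.4279, 0.1215, 0.0931]
ee_rot: [3.14, -0.005, -0.837]
force: [0.7, -0.7, -0.0]
width: 0.0003
```

play_rows(
  targets=[
    [0,0,-0.14,-0.013,0.0255,0,0],
    [0,0,-0.14,-0.01,0.0265,0,0],
    [0,0,-0.14,-0.007,0.028,0,0],
    [0,0,-0.14,-0.003,0.029,0,0],
    [0,0,-0.14,0.0,0.029,0,0],
    [0,0,-0.14,0.004,0.029,0,0],
  ],
)

```text
t: 6.58
eef_pos: [0.3925, 0.2896, 0.0927]
ee_rot: [3.135, -0.009, -1.705]
force: [1.2, -1.4, 0.6]
width: 0.0004
```

```bash
python3 - <<'E'
from h import *
p,d=grab("scene","c");zoom(p,130,60,450,280,2.5,"z_c")
p,d=grab("top","c");zoom(p,100,70,350,400,1.8,"z_ct")
E
```

```text
(no output)
```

View pics/z_c.png

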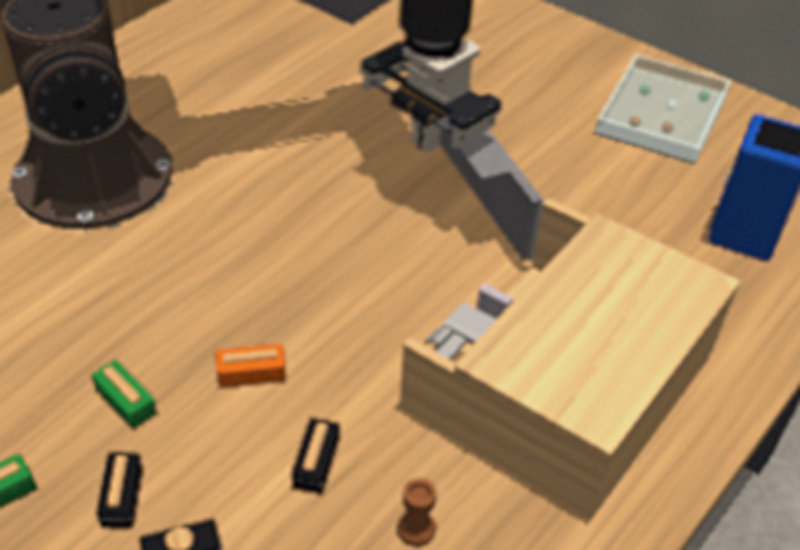

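View pics/z_ct.png

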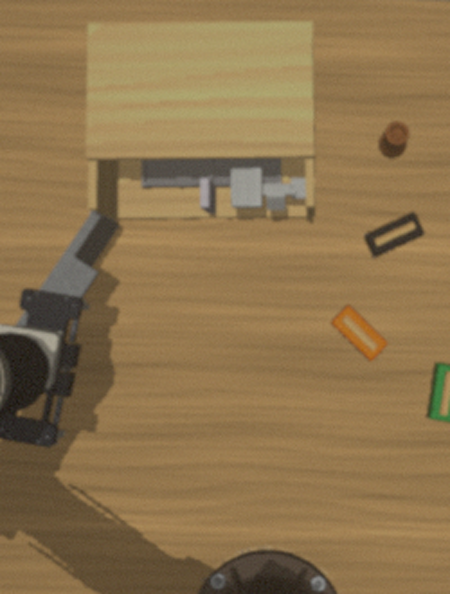

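The door stands about 2.05 rad open and the tray pull shows at about (214,177) in the top view.

play_rows(
  targets=[
    [0,0,0,0.0,-0.02,0,0],
    [0,0,0,0.0,-0.02,0.03,0],
    [0,0,0.17,0.01,-0.02,0.05,0],
    [0,0,0.17,0.02,-0.02,0.04,0.5],
    [0,0,0.17,0.02,-0.02,0,0.5],
    [0,0,0.17,0.02,-0.02,0,0.5],
    [0,0,0.17,0.02,-0.02,0,0.5],
    [0,0,0.17,0.02,-0.02,0,0.5],
    [0,0,0.17,0.02,-0.02,0,0.5],
    [0,0,0.17,0.02,-0.02,0,0.5],
    [0,0,0.17,0.0,0,0,0.5],
    [0,0,0.17,0.0,0,0,0.5],
  ],
)

```text
t: 8.18
eef_pos: [0.5362, 0.0642, 0.2139]
ee_rot: [3.132, -0.009, 0.059]
force: [-0.7, 0.1, 0.1]
width: 0.0442
```

```bash
python3 - <<'E'
from h import *
s=get_state();print(s['eef_pos'].round(4),s['ee_rot'].round(3))
L=np.load("lock.npz");R,t=L['R'],L['t']
p=cv2.imread("pics/top_c.png");zoom(p,170,140,290,210,6.5,"z_pull")
p,d=grab("scene","d");zoom(p,250,130,430,270,4,"z_pull2")
for y in [0]: print(proj("top",np.r_[R@[0.02,0]+t,.095]),proj("scene",np.r_[R@[0.02,0]+t,.095]))
E
```

```text
[0.5362 0.0642 0.2139] [ 3.132 -0.009  0.059]
[[212.98842003 178.96718021]] [[326.40746166 175.96547567]]
```

View pics/z_pull.png

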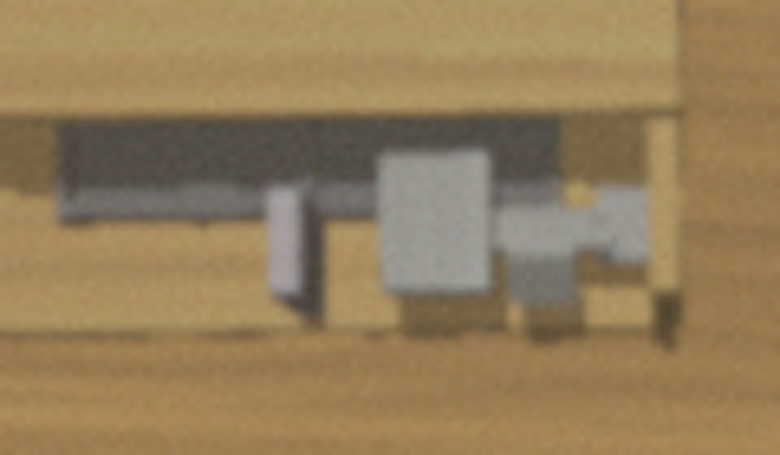

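View pics/z_pull2.png

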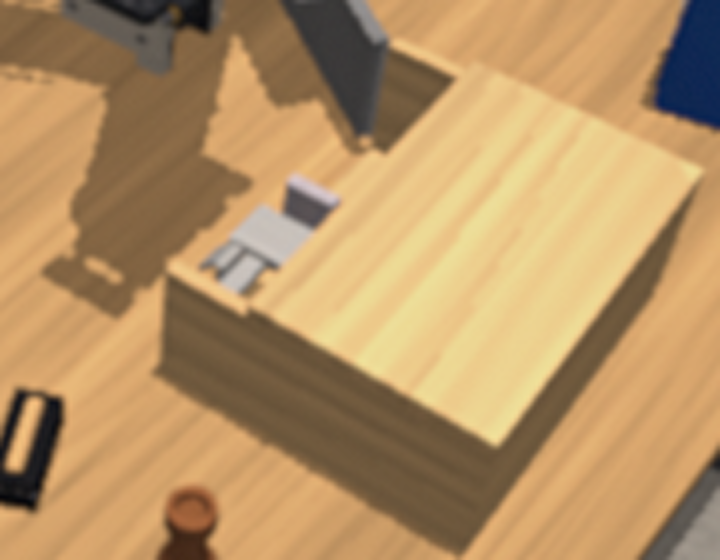

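```bash
python3 - <<'E'
from h import *
L=np.load("lock.npz");R,t=L['R'],L['t']
P=ray("top",[(213.5,176.4),(213.5,184.7),(213.5,168.1)],.095);print(P,(P[:,:2]-t)@R)
P=ray("scene",[(250+314/4-.4,130+190/4-.4)],.095);print(P,(P[:,:2]-t)@R)
E
```

```text
[[0.63968313 0.10298703 0.095     ]
 [0.61823079 0.1021177  0.095     ]
 [0.66120461 0.10386059 0.095     ]] [[ 0.02664044 -0.00127087]
 [ 0.00517089 -0.00140187]
 [ 0.04817922 -0.00113801]]
[[0.63965788 0.10342559 0.095     ]] [[ 0.02663028 -0.00083169]]
```

play_rows(
  targets=[
    [0,0,-0.015,0.03,0.013,-0.02,0.28],
    [0,0,-0.01,0.03,0.013,-0.03,0.28],
    [0,0,0,0.03,0.012,-0.02,0.28],
    [0,0,0,0,0,0,0.28],
  ],
)

```text
t: 8.72
eef_pos: [0.6247, 0.098, 0.1426]
ee_rot: [3.133, -0.009, 0.032]
force: [-1.4, 0.2, 0.1]
width: 0.0247
```

play_rows(
  targets=[
    [0.007,0,0,0.003,0.004,-0.02,0.28],
    [0,0,0,0.001,0.001,-0.02,0.28],
    [0,0,0,0,0,-0.014,0.28],
    [0,0,0,0,0,0,0.1],
    [0,0,0,0,0,0,0],
    [0,0,0,0,0,0,0],
    [0,0,0,0,0,0,0],
  ],
  grip_force=25,
)

```text
t: 9.6
eef_pos: [0.6246, 0.1036, 0.0888]
ee_rot: [-3.137, -0.01, 0.024]
force: [1.2, 0.9, -7.3]
width: 0.0116
```

play_rows(
  targets=[
    [0,0,0,-0.012,-0.0004,0,0],
    [0,0,0,-0.02,-0.0007,0,0],
    [0,0,0,-0.02,-0.0007,0,0],
    [0,0,0,-0.02,-0.0007,0,0],
    [0,0,0,-0.02,-0.0007,0,0],
    [0,0,0,-0.02,-0.0007,0,0],
    [0,0,0,-0.02,-0.0007,0,0],
    [0,0,0,-0.02,-0.0007,0,0],
    [0,0,0,-0.02,-0.0007,0,0],
    [0,0,0,-0.015,-0.0007,0,0],
  ],
)

```text
t: 10.85
eef_pos: [0.4296, 0.0959, 0.0888]
ee_rot: [-3.131, -0.014, 0.02]
force: [2.3, 5.0, -13.6]
width: 0.0118
```

play_rows(
  targets=[
    [0,0,0,-0.01,0,-0.001,0],
    [0,0,0,-0.01,0,0,0],
    [0,0,0,-0.005,0,0,0],
    [0,0,0,-0.005,0,0,0],
  ],
)

```text
t: 11.35
eef_pos: [0.4049, 0.0952, 0.0907]
ee_rot: [-3.132, -0.028, 0.025]
force: [25.7, -13.1, -21.3]
width: 0.0113
```

play_rows(
  targets=[
    [0,0,0,0.002,0,0,0.3],
    [0,0,0,0,0,0,0.35],
    [0,0,0,0,0,0.04,0.35],
    [0,0,0,0,0,0.05,0.35],
    [0,0,0,0.02,-0.04,0.05,0.5],
    [0,0,0,0.02,-0.05,0.02,0.8],
    [0,0,0,0,-0.05,0,1],
  ],
)

```text
t: 12.22
eef_pos: [0.4465, -0.043, 0.2554]
ee_rot: [-3.132, -0.033, 0.031]
force: [-0.1, -0.7, -0.3]
width: 0.055
```

```bash
python3 - <<'E'
from h import *
s=get_state();print(s['eef_pos'].round(4),s['ee_rot'].round(3),s['force'].round(1))
p,d=grab("scene","e");cv2.imwrite("pics/z_e.png",cv2.resize(p,None,fx=1.4,fy=1.4))
p,d=grab("top","e");cv2.imwrite("pics/z_et.png",cv2.resize(p,None,fx=1.4,fy=1.4));np.save("top_e.npy",d)
E
```

```text
[ 0.4465 -0.043   0.2554] [-3.132 -0.033  0.031] [-0.1 -0.7 -0.3]
```

View pics/z_e.png

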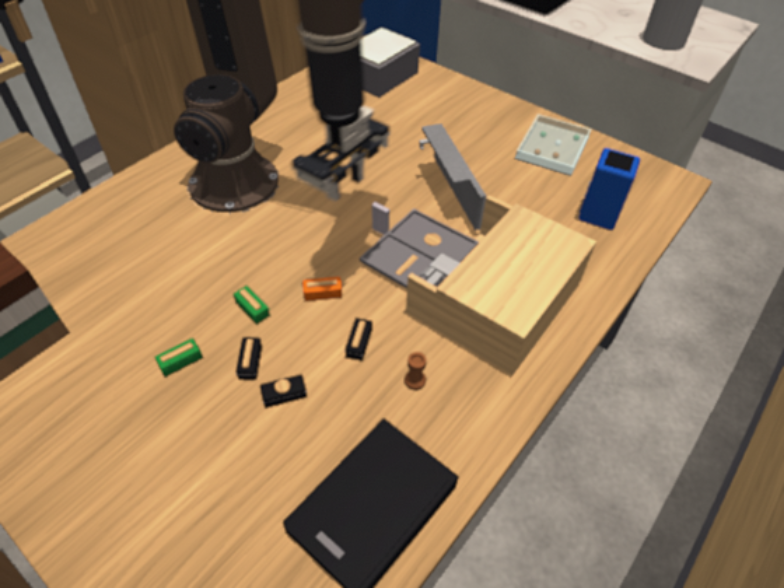

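View pics/z_et.png

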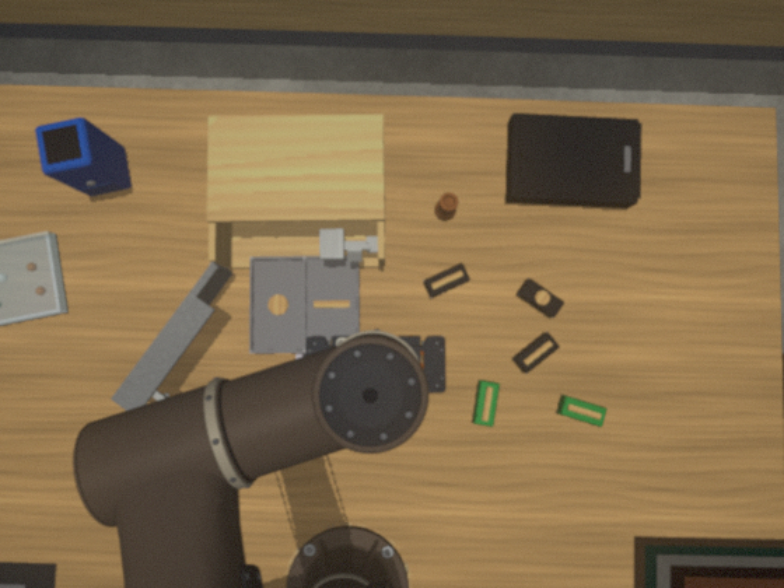

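```bash
cat > find.py <<'E'
from h import *
def find(n,p,d):
    "all cases: height mask blob, tag centroid inside -> world xy, long-axis angle, body colour, tag kind"
    C=cloud(n,d); h=C[...,2]
    m=((h>0.018)&(h<0.05)&(d>0)).astype(np.uint8); out=[]
    hsv=cv2.cvtColor(p,cv2.COLOR_BGR2HSV)
    for c in cv2.findContours(m,cv2.RETR_EXTERNAL,cv2.CHAIN_APPROX_NONE)[0]:
        if not 200<cv2.contourArea(c)<900: continue
        b=np.zeros(m.shape,np.uint8); cv2.drawContours(b,[c],-1,1,-1); 
        e=cv2.erode(b,np.ones((3,3),np.uint8))
        g=p.max(2).astype(int); body=np.median(p[(e>0)&(g<np.percentile(g[e>0],60))],axis=0)
        lum=p.sum(2).astype(float); t=(e>0)&(lum>0.5*(lum[e>0].max()+lum[e>0].min()))
        nt,lab,st,ce=cv2.connectedComponentsWithStats(t.astype(np.uint8))
        if nt<2: continue
        k=1+st[1:,4].argmax(); v,u=np.nonzero(lab==k); w=lum[v,u]
        P=ray(n,np.c_[u,v],0.037)[:,:2]; tc=P.mean(0); ev=np.linalg.eigvalsh(np.cov(P.T))
        bx=ray(n,cv2.boxPoints(cv2.minAreaRect(c)),0.034)[:,:2]; bc=bx.mean(0)
        e1,e2=bx[1]-bx[0],bx[2]-bx[1]; l=e1 if np.hypot(*e1)>np.hypot(*e2) else e2
        a=np.arctan2(l[1],l[0])
        if ev[1]/ev[0]>4: 
            w_,V=np.linalg.eigh(np.cov(P.T)); at=np.arctan2(*V[::-1,1])
        else: at=np.nan
        f=lambda a:(a+np.pi/2)%np.pi-np.pi/2
        out.append((tc.round(4),bc.round(4),round(f(a),3),round(f(at),3),(np.hypot(*e1).round(3),np.hypot(*e2).round(3)),body.astype(int),round(ev[1]/ev[0],1)))
    return out
E
python3 - <<'E'
from find import *
for tag,df in(("0","top0.npy"),):
    for o in find("top",cv2.imread("pics/top0.png"),np.load(df)):print(*o)
print()
for o in find("top",cv2.imread("pics/top_e.png"),np.load("top_e.npy")):print(*o)
p,d=grab("scene","f");print()
for o in find("scene",p,d):print(*o)
L=np.load("lock.npz");R,t=L['R'],L['t']
p=cv2.imread("pics/top_e.png");zoom(p,165,150,275,260,7,"z_tray")
C=cloud("top",np.load("top_e.npy"))
print("rook",C[203*5//7,447*5//7])
E
```

```text
[0.0276 0.5675] [0.0175 0.5968] -1.54 1.232 (np.float64(0.094), np.float64(0.038)) [36 42 46] 7.3
[ 0.3519 -0.4383] [ 0.3509 -0.4385] 1.296 1.217 (np.float64(0.038), np.float64(0.088)) [41 77 48] 22.3
[ 0.359  -0.2567] [ 0.3609 -0.2541] -0.141 -0.138 (np.float64(0.084), np.float64(0.04)) [ 61 118  61] 24.1
[ 0.4442 -0.1253] [ 0.4461 -0.1244] 0.813 0.812 (np.float64(0.038), np.float64(0.083)) [ 58 113 166] 28.7
[ 0.4585 -0.3518] [ 0.4598 -0.349 ] -0.892 -0.88 (np.float64(0.085), np.float64(0.04)) [40 50 57] 27.9
[ 0.5648 -0.3593] [ 0.5647 -0.3566] 1.005 nan (np.float64(0.04), np.float64(0.085)) [40 49 57] 1.0
[ 0.5937 -0.1744] [ 0.5943 -0.1735] -1.109 -1.106 (np.float64(0.085), np.float64(0.038)) [44 54 61] 29.2
[0.584  0.5826] [0.577 0.637] 0.213 0.228 (np.float64(0.124), np.float64(0.168)) [124 134 132] 1856.6
[0.665  0.1654] [0.6757 0.1258] -1.542 -1.526 (np.float64(0.169), np.float64(0.047)) [70 76 80] 65.6
[ 0.8222 -0.2973] [ 0.8395 -0.419 ] 1.555 -0.032 (np.float64(0.178), np.float64(0.263)) [29 37 44] 17.0

[0.0267 0.5636] [0.0181 0.5971] 1.551 nan (np.float64(0.036), np.float6
[... 1935 characters left out ...]
 (np.float64(0.139), np.float64(0.215)) [29 34 42] 16.7
[0.6152 0.2461] [0.4916 0.3095] -0.486 nan (np.float64(0.051), np.float64(0.32)) [57 57 60] 3.6
[0.0208 0.613 ] [0.0179 0.6335] 1.249 1.396 (np.float64(0.218), np.float64(0.113)) [53 52 56] 13.9
[-0.6192  0.2363] [-0.7437  0.166 ] 0.573 nan (np.float64(0.329), np.float64(0.532)) [43 65 85] 2.8
[0.2958 1.189 ] [0.3016 1.1975] -0.008 -0.01 (np.float64(0.088), np.float64(1.018)) [82 90 93] 46.6
rook [ 0.73600312 -0.16884413  0.06723016]find.py:16: RuntimeWarning: Degrees of freedom <= 0 for slice
  P=ray(n,np.c_[u,v],0.037)[:,:2]; tc=P.mean(0); ev=np.linalg.eigvalsh(np.cov(P.T))
  c *= np.true_divide(1, fact)
  c *= np.true_divide(1, fact)
```

View pics/z_tray.png

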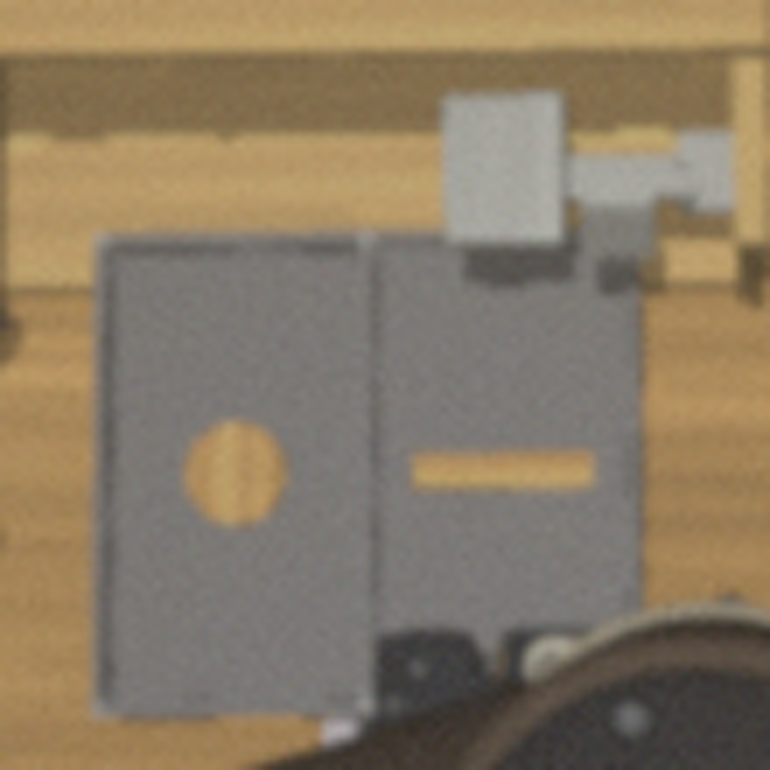

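```bash
python3 - <<'E'
from h import *
L=np.load("lock.npz");R,t=L['R'],L['t']
P=ray("top",[(198.3,217.2),(236.5,216.9)],.019);l=(P[:,:2]-t)@R;print(P.round(4),l.round(4))
for n,dx in(("barF",-.045),("barR",.022)):
    print(n,(R@(l[1]+[dx,0])+t).round(4), l[1]+[dx,0])
print("round",(R@(l[0]+[-.02,0])+t).round(4))
print(get_state()['q'].round(2))
E
```

```text
[[0.5377 0.1517 0.019 ]
 [0.5415 0.0477 0.019 ]] [[-0.0736  0.0509]
 [-0.0734 -0.0532]]
barF [0.4965 0.0461] [-0.11837905 -0.05319134]
barR [0.5635 0.0484] [-0.05137905 -0.05319134]
round [0.5178 0.151 ]
[ 0.35 -0.06 -0.46  0.   -1.14  1.25]
```

play_rows(
  targets=[
    [0,0.015,-0.163,0.021,-0.019,-0.02,0.7],
    [0,0.015,-0.163,0.021,-0.019,-0.02,0.7],
    [0,0,-0.163,0.021,-0.019,-0.02,0.7],
    [0,0,-0.163,0.021,-0.019,-0.02,0.7],
    [0,0,-0.163,0.021,-0.019,-0.02,0.7],
    [0,0,-0.163,0.021,-0.019,0,0.7],
    [0,0,-0.163,0.021,-0.019,0,0.7],
    [0,0,0,0,0,0,0.7],
  ],
)

```text
t: 13.38
eef_pos: [0.5965, -0.1722, 0.1495]
ee_rot: [-3.139, -0.001, -1.146]
force: [-0.8, 0.6, -0.6]
width: 0.0611
```

```bash
python3 - <<'E'
from find import *
s=get_state();print(s['eef_pos'].round(4),s['ee_rot'].round(3),s['q'].round(2))
p,d=grab("scene","g")
for o in find("scene",p,d):
  if o[5].max()<40: print(*o)
E
```

```text
[ 0.5965 -0.1722  0.1495] [-3.139e+00 -1.000e-03 -1.146e+00] [ 0.03  0.34 -0.23 -0.   -1.    0.39]
[ 0.9176 -0.4507] [ 0.9177 -0.4067] -1.534 1.533 (np.float64(0.235), np.float64(0.027)) [20 17 16] 51.3
[ 0.5646 -0.3602] [ 0.5701 -0.3622] 0.996 nan (np.float64(0.086), np.float64(0.049)) [34 31 32] 1.2
[ 0.4583 -0.3527] [ 0.4641 -0.3538] -0.884 -0.872 (np.float64(0.098), np.float64(0.044)) [33 29 30] 23.1
[ 0.594  -0.1761] [ 0.5978 -0.1813] -1.103 -1.106 (np.float64(0.095), np.float64(0.042)) [25 24 26] 23.2
```

play_rows(
  targets=[
    [0,0,0.02,-0.002,-0.003,-0.04,0.7],
    [0,0,0.015,0,0,-0.04,0.7],
    [0,0,0,0,0,-0.02,0.7],
    [0,0,0,0,0,-0.015,0.7],
    [0,0,0,0,0,0,0.7],
  ],
)

```text
t: 14.05
eef_pos: [0.5926, -0.1688, 0.0337]
ee_rot: [-3.136, -0.001, -1.094]
force: [0.1, 0.2, 1.1]
width: 0.0614
```

play_rows(
  targets=[
    [0,0,-0.01,0.0015,-0.0065,-0.004,0.7],
    [0,0,0,0,0,0,0.7],
    [0,0,0,0,0,0,0.3],
    [0,0,0,0,0,0,0.2],
    [0,0,0,0,0,0,0.2],
    [0,0,0,0,0,0,0.2],
  ],
  grip_force=25,
)

```text
t: 14.8
eef_pos: [0.596, -0.1757, 0.0328]
ee_rot: [-3.132, -0.004, -1.104]
force: [0.4, 0.2, -1.3]
width: 0.0379
```

play_rows(
  targets=[
    [0,0,0,0,0,0,0.6],
    [0,0,0,0,0,-0.006,0.6],
    [0,0,0,0,0,0,0.2],
    [0,0,0,0,0,0,0.2],
    [0,0,0,0,0,0,0.2],
  ],
  grip_force=30,
)

```text
t: 15.42
eef_pos: [0.596, -0.1756, 0.0262]
ee_rot: [-3.132, -0.003, -1.103]
force: [-0.9, 0.2, 0.8]
width: 0.0377
```

play_rows(
  targets=[
    [0,0,0,0,0,0.03,0.2],
    [0,0,0,0,0,0.05,0.2],
    [0,0,0,0,0,0.05,0.2],
    [0,0,-0.11,-0.007,0.03,0.04,0.2],
    [0,0,-0.11,-0.007,0.04,0,0.2],
    [0,0,-0.11,-0.007,0.045,0,0.2],
    [0,0,-0.105,-0.007,0.045,0,0.2],
    [0,0,0,0,0.04,0,0.2],
    [0,0,0,0,0.02,0,0.2],
    [0,0,0,0,0,0,0.2],
  ],
)

```text
t: 16.68
eef_pos: [0.5629, 0.0509, 0.1999]
ee_rot: [-3.134, 0.003, -1.556]
force: [-1.2, -0.2, -1.5]
width: 0.0379
```

```bash
python3 - <<'E'
from h import *
s=get_state();print(s['eef_pos'].round(4),s['ee_rot'].round(3),s['width'])
p,d=grab("scene","h");zoom(p,230,80,430,280,3,"z_h")
E
```

```text
[0.5629 0.0509 0.1999] [-3.134e+00  3.000e-03 -1.556e+00] 0.037918037803510024
```

View pics/z_h.png

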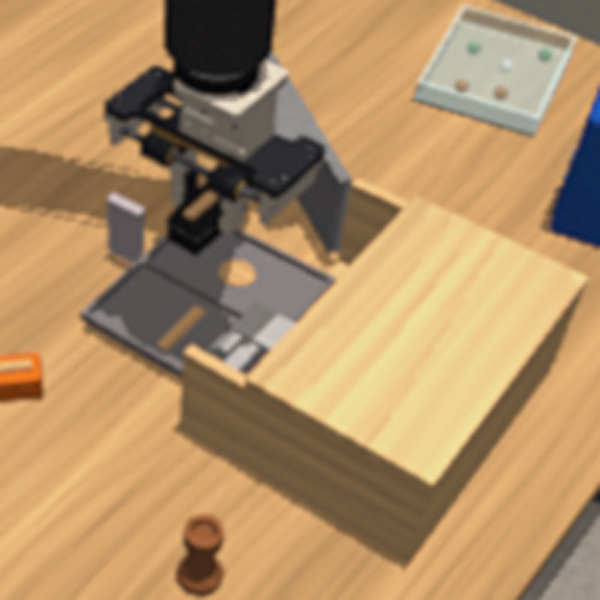

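play_rows(
  targets=[
    [-0.007,0,0.019,0.002,-0.002,-0.04,0.2],
    [0,0,0,0,-0.001,-0.04,0.2],
    [0,0,0,0,-0.001,-0.03,0.2],
    [0,0,0,0,0,-0.02,0.2],
    [0,0,0,0,0,0,0.2],
  ],
)

```text
t: 17.35
eef_pos: [0.5646, 0.0414, 0.0668]
ee_rot: [-3.133, -0.005, -1.541]
force: [-0.1, -0.5, -2.0]
width: 0.0378
```

play_rows(
  targets=[
    [0,0,0,0.001,0.006,0,0.2],
    [0,0,0,0,0.001,-0.01,0.2],
    [0,0,0,0,0,-0.008,0.2],
    [0,0,0,0,0,0,0.2],
  ],
)

```text
t: 17.85
eef_pos: [0.5674, 0.0487, 0.0503]
ee_rot: [-3.129, -0.003, -1.541]
force: [-0.5, -0.0, -1.0]
width: 0.038
```

play_rows(
  targets=[
    [-0.01,0,0.005,0,0,-0.004,0.2],
    [0,0,0,0,0,-0.001,0.2],
    [0,0,0,0,0,0,0.2],
  ],
)

```text
t: 18.23
eef_pos: [0.5676, 0.0488, 0.0456]
ee_rot: [-3.129, -0.014, -1.535]
force: [-0.1, -0.6, -0.5]
width: 0.0375
```

play_rows(
  targets=[
    [0,0,0,0,0,0,0.65],
    [0,0,0,0,0,0,0.65],
    [0,0,0,0,0,0.03,0.65],
    [0,0,0,0,0,0.05,0.65],
    [0,0,0,0,0,0.05,0.65],
    [0,0,0.1,0,-0.045,0.02,0.65],
    [0,0,0.1,-0.01,-0.055,0,0.65],
    [0,0,0.1,-0.02,-0.055,0,0.65],
    [0,0,0.1,-0.02,-0.055,0,0.65],
    [0,0,0.1,-0.02,-0.055,0,0.65],
    [0,0,0.1,-0.02,-0.055,0,0.65],
    [0,0,0.05,-0.015,-0.05,-0.02,0.65],
  ],
)

```text
t: 19.73
eef_pos: [0.4559, -0.3299, 0.184]
ee_rot: [-3.13, -0.026, -0.857]
force: [1.6, 0.1, 0.3]
width: 0.0571
```

```bash
python3 - <<'E'
from find import *
s=get_state();print(s['eef_pos'].round(4),s['ee_rot'].round(3),s['q'].round(2))
p,d=grab("scene","i");zoom(p,120,120,420,320,2.6,"z_i")
for o in find("scene",p,d):
  if o[5].max()<40: print(*o)
p,d=grab("top","i")
zoom(p,165,130,425,290,3,"z_it")
for o in find("top",p,d):
  if o[5].max()<70: print(*o)
E
```

```text
[ 0.4559 -0.3299  0.184 ] [-3.13  -0.026 -0.857] [-0.28  0.2  -0.34  0.01 -1.    0.99]
[ 0.9193 -0.3255] [ 0.9168 -0.4086] 1.563 -1.571 (np.float64(0.234), np.float64(0.02)) [18 15 15] 49.7
[ 0.5646 -0.3602] [ 0.5701 -0.3622] 0.996 nan (np.float64(0.086), np.float64(0.049)) [32 30 31] 1.2
[ 0.4621 -0.3573] [ 0.4638 -0.3539] -0.884 -0.87 (np.float64(0.098), np.float64(0.043)) [26 25 26] 29.0
[ 0.086  -0.5502] [ 0.0736 -0.6814] -1.551 -0.027 (np.float64(0.277), np.float64(0.087)) [34 48 61] 40.3
[ 0.8824 -0.3011] [ 0.8397 -0.419 ] 1.554 0.018 (np.float64(0.178), np.float64(0.264)) [33 42 50] 21.9
```

View pics/z_i.png

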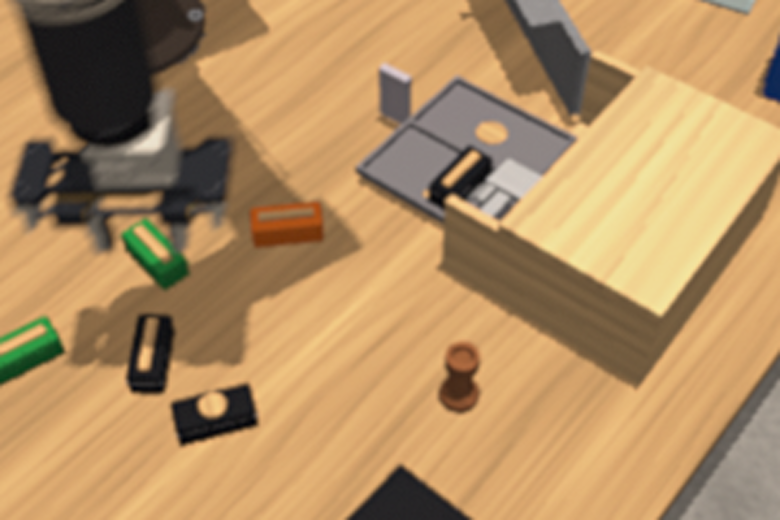

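View pics/z_it.png

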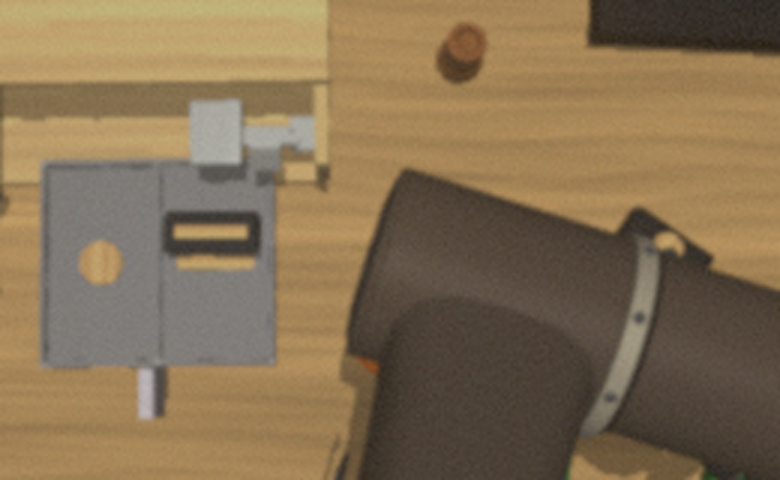

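The first bar case lies flat in the bar nest (top zoom 212,232). Bar2 has not moved.

play_rows(
  targets=[
    [-0.01,0.02,-0.028,0.002,-0.021,-0.03,0.68],
    [0,0,0,0,-0.002,-0.04,0.68],
    [0,0,0,0,-0.001,-0.03,0.68],
    [0,0,0,0,0,-0.01,0.68],
    [0,0,0,0,0,0,0.68],
  ],
)

```text
t: 20.45
eef_pos: [0.4564, -0.3573, 0.0701]
ee_rot: [3.13, -0.02, -0.895]
force: [0.8, 0.2, 0.1]
width: 0.0598
```

play_rows(
  targets=[
    [0.01,0.02,0.01,0.0015,0.005,-0.02,0.68],
    [0,0,0,0,0,-0.015,0.68],
    [0,0,0,0,0,-0.006,0.68],
    [0,0,0,0,0,0,0.68],
  ],
)

```text
t: 20.95
eef_pos: [0.4601, -0.3521, 0.0293]
ee_rot: [3.122, -0.002, -0.883]
force: [-0.1, 0.1, -0.5]
width: 0.0596
```

play_rows(
  targets=[
    [0,0,0,-0.001,0,-0.003,0.68],
    [0,0,0,0,0,0,0.2],
    [0,0,0,0,0,0,0.2],
    [0,0,0,0,0,0,0.2],
    [0,0,0,0,0,0,0.2],
  ],
  grip_force=30,
)

```text
t: 21.58
eef_pos: [0.4595, -0.3525, 0.0273]
ee_rot: [3.123, -0.004, -0.883]
force: [-0.7, 0.3, -1.9]
width: 0.0375
```

play_rows(
  targets=[
    [0,0,0,0,0,0.03,0.2],
    [0,0,0,0,0.01,0.05,0.2],
    [0,0,-0.07,0.004,0.03,0.04,0.2],
    [0,0,-0.07,0.004,0.045,0,0.2],
    [0,0,-0.08,0.004,0.05,0,0.2],
    [0,0,-0.08,0.004,0.05,0,0.2],
    [0,0,-0.08,0.004,0.05,0,0.2],
    [0,0,-0.08,0.004,0.05,0,0.2],
    [0,0,-0.08,0.004,0.05,0,0.2],
    [0,0,-0.07,0.002,0.04,0,0.2],
    [0,0,-0.05,0,0.02,0,0.2],
    [0,0,0,0,0,0,0.2],
  ],
)

```text
t: 23.08
eef_pos: [0.4869, 0.0556, 0.1506]
ee_rot: [3.127, 0.0, -1.567]
force: [0.4, -0.4, -1.6]
width: 0.0376
```

play_rows(
  targets=[
    [0,0,0.02,0.003,-0.008,-0.03,0.2],
    [0,0,0.01,0,0,-0.03,0.2],
    [0,0,0,0,0,-0.02,0.2],
    [0,0,0,0,0,0,0.2],
  ],
)

```text
t: 23.58
eef_pos: [0.4896, 0.0452, 0.0692]
ee_rot: [3.127, 0.001, -1.533]
force: [0.6, 0.9, -1.8]
width: 0.0378
```

play_rows(
  targets=[
    [0,0,-0.003,0,0.001,-0.012,0.2],
    [0,0,0,0,0,-0.008,0.2],
    [0,0,0,0,0,-0.002,0.2],
    [0,0,0,0,0,0,0.2],
  ],
)

```text
t: 24.08
eef_pos: [0.4909, 0.046, 0.0477]
ee_rot: [3.13, 0.002, -1.536]
force: [-1.0, -0.2, -1.2]
width: 0.0378
```

play_rows(
  targets=[
    [0,0,0,0,0,-0.002,0.2],
    [0,0,0,0,0,0,0.2],
    [0,0,0,0,0,0,0.6],
    [0,0,0,0,0,0,0.6],
    [0,0,0,0,0,0.03,0.6],
    [0,0,0,0,0,0.05,0.65],
    [0,0,0,0,-0.02,0.04,0.65],
    [0,0,-0.08,0.01,-0.05,0,0.65],
    [0,0,-0.08,0.01,-0.055,0,0.65],
    [0,0,-0.08,0.01,-0.055,0,0.65],
    [0,0,-0.08,0.01,-0.055,0,0.65],
    [0,0,-0.08,0.01,-0.055,0,0.65],
  ],
)

```text
t: 25.58
eef_pos: [0.5433, -0.249, 0.173]
ee_rot: [3.138, 0.003, -1.939]
force: [0.8, 0.4, 0.8]
width: 0.0567
```

play_rows(
  targets=[
    [0,0,-0.08,0.01,-0.05,0,0.65],
    [0,0,-0.06,0.01,-0.03,0,0.65],
    [0,0,-0.06,0.005,-0.02,0,0.65],
    [0,0,0,0,0,0,0.68],
  ],
)

```text
t: 26.08
eef_pos: [0.568, -0.3562, 0.1714]
ee_rot: [3.136, 0.003, -2.152]
force: [0.0, 0.4, 0.1]
width: 0.0587
```

```bash
python3 - <<'E'
from find import *
s=get_state();print(s['eef_pos'].round(4),s['ee_rot'].round(3),s['q'].round(2))
p,d=grab("scene","j");zoom(p,120,120,420,320,2.6,"z_j")
for o in find("scene",p,d):
  if o[5].max()<40: print(*o)
p,d=grab("top","j")
zoom(p,165,130,425,290,3,"z_jt")
for o in find("top",p,d):
  if o[5].max()<70: print(*o)
E
```

```text
[ 0.568  -0.3562  0.1714] [ 3.136e+00  3.000e-03 -2.152e+00] [-0.27  0.4  -0.08 -0.   -1.1  -0.31]
[ 0.9211 -0.3441] [ 0.9169 -0.4064] -1.47 nan (np.float64(0.239), np.float64(0.04)) [16 14 13] -4.399376700213289e+17
[ 0.5651 -0.3604] [ 0.5692 -0.3617] 0.996 nan (np.float64(0.086), np.float64(0.047)) [23 21 22] 1.1
[0.0263 0.5653] [0.0179 0.5961] 1.556 1.214 (np.float64(0.036), np.float64(0.097)) [45 51 56] 4.0
[ 0.0842 -0.5506] [ 0.0736 -0.6814] -1.551 -0.024 (np.float64(0.277), np.float64(0.087)) [36 51 65] 46.7
[ 0.881  -0.3031] [ 0.882  -0.3065] -0.438 -0.021 (np.float64(0.122), np.float64(0.058)) [37 43 50] 23.6
```

View pics/z_j.png

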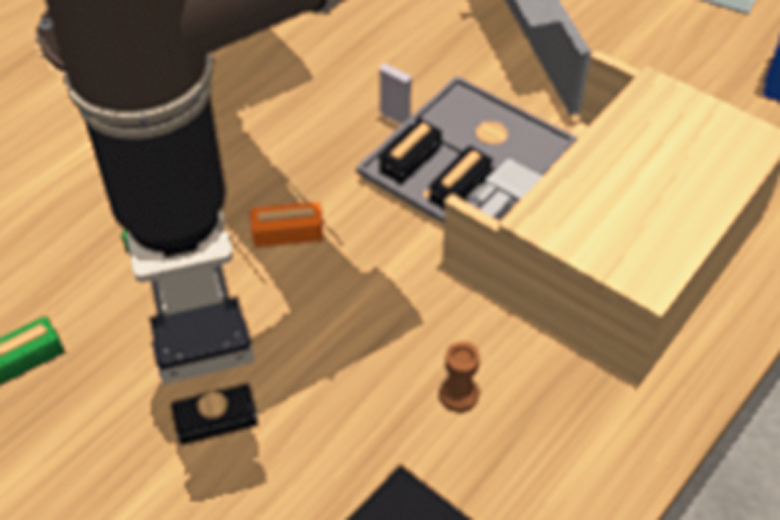

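View pics/z_jt.png

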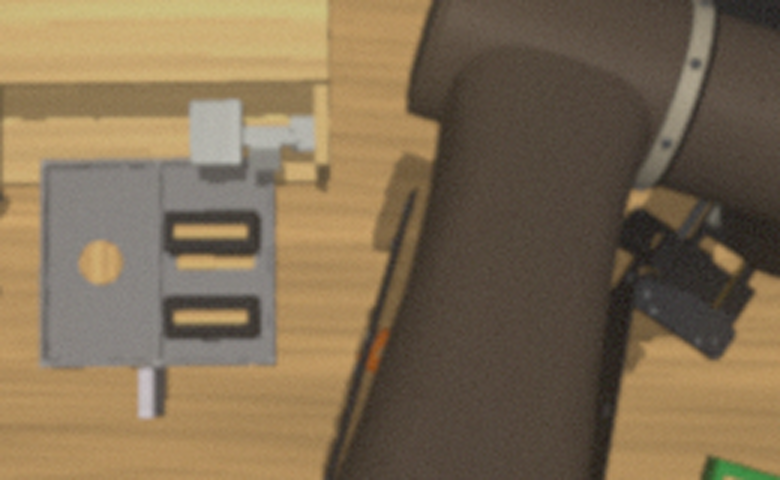

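Both bar cases lie flat in the bar nest (top zoom 212,232 and 212,317). The round case is still at (0.565,-0.360), so I pick it next.

play_rows(
  targets=[
    [0,0,0.01,-0.003,-0.003,-0.04,0.68],
    [0,0,0,0,0,-0.04,0.68],
    [0,0,0,0,0,-0.025,0.68],
    [0,0,0,0,0,0,0.68],
  ],
)

```text
t: 26.68
eef_pos: [0.5657, -0.3531, 0.0672]
ee_rot: [3.14, 0.004, -2.132]
force: [0.0, -0.7, 0.6]
width: 0.0596
```

play_rows(
  targets=[
    [0,0,0,-0.001,-0.006,-0.02,0.68],
    [0,0,0,0,0,-0.014,0.68],
    [0,0,0,0,0,-0.006,0.68],
    [0,0,0,0,0,0,0.68],
  ],
)

```text
t: 27.18
eef_pos: [0.5668, -0.3586, 0.0286]
ee_rot: [-3.139, 0.005, -2.13]
force: [-0.1, -0.6, 0.1]
width: 0.0594
```

play_rows(
  targets=[
    [0,0,0,-0.001,-0.001,-0.002,0.68],
    [0,0,0,0,0,0,0.2],
    [0,0,0,0,0,0,0.2],
    [0,0,0,0,0,0,0.2],
    [0,0,0,0,0,0,0.2],
  ],
)

```text
t: 27.8
eef_pos: [0.5664, -0.36, 0.0279]
ee_rot: [-3.137, 0.006, -2.13]
force: [-0.2, -0.1, -1.0]
width: 0.038
```

play_rows(
  targets=[
    [0,0,0,0,0,0.03,0.2],
    [0,0,0,0,0,0.05,0.2],
    [0,0,0.05,-0.004,0.03,0.05,0.2],
    [0,0,0.06,-0.005,0.045,0,0.2],
    [0,0,0.06,-0.005,0.05,0,0.2],
    [0,0,0.06,-0.005,0.05,0,0.2],
    [0,0,0.06,-0.005,0.05,0,0.2],
    [0,0,0.06,-0.005,0.05,0,0.2],
    [0,0,0.06,-0.005,0.05,0,0.2],
    [0,0,0.06,-0.005,0.05,0,0.2],
    [0,0,0.06,0,0.05,0,0.2],
    [0,0,0.05,0,0.03,0,0.2],
  ],
)

```text
t: 29.3
eef_pos: [0.523, 0.1072, 0.1617]
ee_rot: [-3.135, 0.007, -1.535]
force: [0.1, -0.0, -0.9]
width: 0.0378
```

play_rows(
  targets=[
    [0,0,0,0.002,0.025,0,0.2],
    [0,0,0,0,0.015,-0.03,0.2],
    [0,0,0,0,0,-0.04,0.2],
    [0,0,0,0,0,-0.02,0.2],
    [0,0,0,0,0,0,0.2],
  ],
)

```text
t: 29.92
eef_pos: [0.5249, 0.1523, 0.0706]
ee_rot: [-3.132, 0.009, -1.529]
force: [0.2, -1.1, 0.1]
width: 0.0376
```

play_rows(
  targets=[
    [0,0,-0.005,0,-0.001,-0.012,0.2],
    [0,0,0,0,0,-0.008,0.2],
    [0,0,0,0,0,-0.003,0.2],
    [0,0,0,0,0,0,0.2],
  ],
)

```text
t: 30.42
eef_pos: [0.5262, 0.1517, 0.0485]
ee_rot: [-3.129, 0.011, -1.535]
force: [-0.6, -0.7, -1.3]
width: 0.0379
```

Release, then move up and clear.

play_rows(
  targets=[
    [0,0,0,0,0,-0.002,0.2],
    [0,0,0,0,0,0,0.2],
    [0,0,0,0,0,0,0.65],
    [0,0,0,0,0,0,0.65],
    [0,0,0,0,0,0.03,0.65],
    [0,0,0,0,0,0.05,0.65],
    [0,0,0.1,0,-0.02,0.05,0.5],
    [0,0,0.17,-0.01,-0.04,0.0,0.4],
    [0,0,0.17,-0.01,-0.04,0,0.4],
    [0,0,0.17,-0.01,-0.04,0,0.4],
    [0,0,0.17,0,-0.04,0,0.4],
    [0,0,0.17,0,-0.04,0,0.4],
  ],
)

```text
t: 31.92
eef_pos: [0.4957, -0.0719, 0.183]
ee_rot: [-3.123, 0.007, -0.549]
force: [0.4, 0.3, 0.3]
width: 0.035
```

```bash
python3 - <<'E'
from find import *
s=get_state();print(s['eef_pos'].round(4),s['ee_rot'].round(3),s['q'].round(2))
p,d=grab("scene","k");zoom(p,120,80,450,320,2.4,"z_k")
p,d=grab("top","k");zoom(p,60,70,330,310,2.9,"z_kt")
E
```

```text
[ 0.4957 -0.0719  0.183 ] [-3.123  0.007 -0.549] [ 0.23  0.12 -0.44 -0.02 -1.01  0.8 ]
```

View pics/z_k.png

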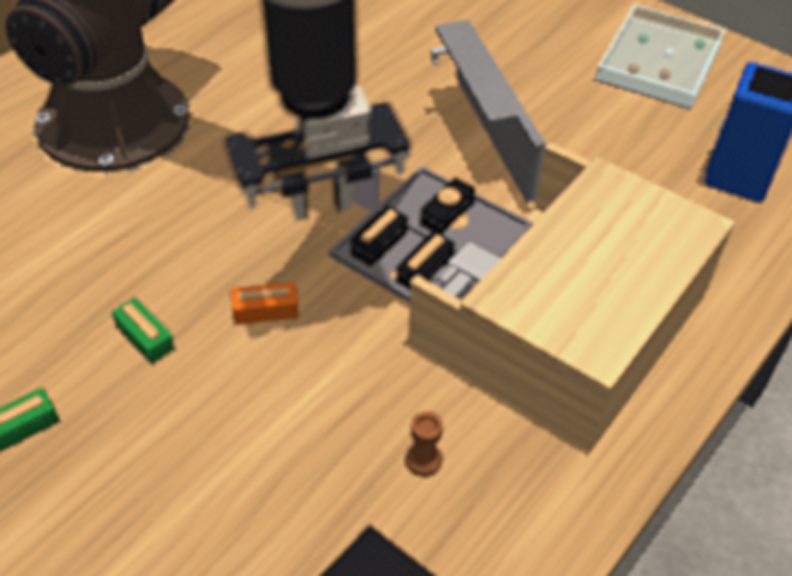

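View pics/z_kt.png

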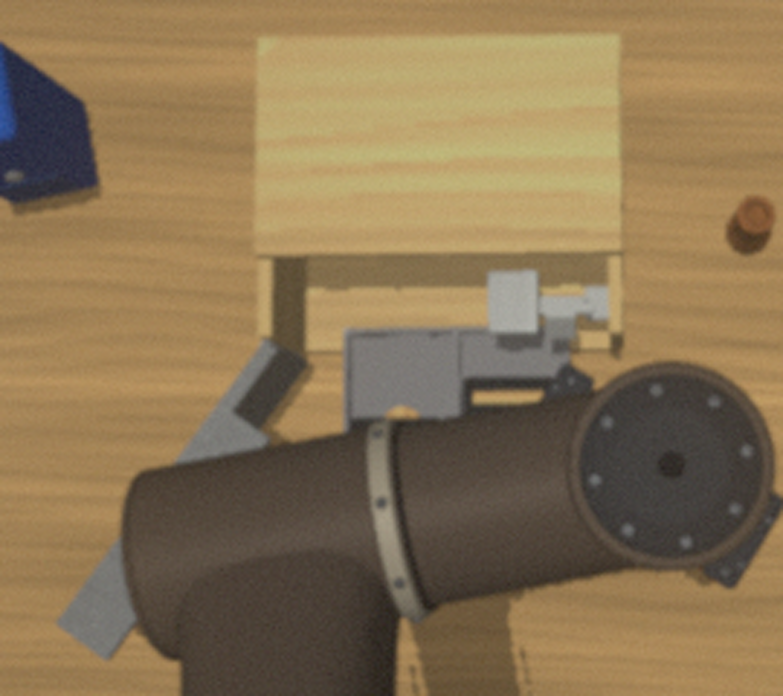

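All three cases sit in their matching nests. Next I grip the pull and slide the tray home.

play_rows(
  targets=[
    [0,0,0.146,-0.02,0.035,0,0.35],
    [0,0,0.146,-0.02,0.04,0,0.35],
    [0,0,0.146,-0.02,0.045,0,0.35],
    [0,0,0.146,-0.02,0.045,0,0.35],
    [0,0,0,-0.005,0,-0.02,0.35],
    [0,0,0,0,0,0,0.35],
  ],
)

```text
t: 32.78
eef_pos: [0.4077, 0.0972, 0.163]
ee_rot: [-3.122, 0.005, 0.039]
force: [0.1, 0.4, 1.1]
width: 0.0307
```

play_rows(
  targets=[
    [-0.02,0,-0.005,0.002,-0.002,-0.03,0.35],
    [0,0,0,0,0,-0.02,0.35],
    [0,0,0,0,0,0,0.35],
  ],
)

```text
t: 33.15
eef_pos: [0.4121, 0.0959, 0.1145]
ee_rot: [-3.141, 0.002, 0.031]
force: [-0.1, -0.3, 0.0]
width: 0.0306
```

play_rows(
  targets=[
    [0,0,0,-0.004,0,-0.015,0.35],
    [0,0,0,0,0,-0.01,0.35],
    [0,0,0,0,0,0,0.1],
    [0,0,0,0,0,0,0],
    [0,0,0,0,0,0,0],
    [0,0,0,0,0,0,0],
  ],
  grip_force=25,
)

```text
t: 33.9
eef_pos: [0.4108, 0.0952, 0.0926]
ee_rot: [-3.141, -0.002, 0.028]
force: [1.6, 2.8, -8.9]
width: 0.0118
```

play_rows(
  targets=[
    [0,0,0,0.01,0.0004,0,0],
    [0,0,0,0.02,0.0007,0,0],
    [0,0,0,0.02,0.0007,0,0],
    [0,0,0,0.02,0.0007,0,0],
    [0,0,0,0.02,0.0007,0,0],
    [0,0,0,0.02,0.0007,0,0],
    [0,0,0,0.02,0.0007,0,0],
    [0,0,0,0.02,0.0007,0,0],
    [0,0,0,0.02,0.0007,0,0],
    [0,0,0,0.02,0.0007,0,0],
  ],
)

```text
t: 35.15
eef_pos: [0.6052, 0.1028, 0.0926]
ee_rot: [-3.141, 0.006, 0.029]
force: [-2.7, 2.8, 0.3]
width: 0.0117
```

play_rows(
  targets=[
    [0,0,0,0.012,0.0004,0,0],
    [0,0,0,0.008,0.0003,0,0],
    [0,0,0,0.005,0,0,0],
    [0,0,0,0.005,0,0,0],
  ],
)

```text
t: 35.65
eef_pos: [0.6313, 0.1037, 0.0924]
ee_rot: [-3.141, 0.017, 0.028]
force: [-26.1, 8.8, 19.4]
width: 0.0117
```

The tray is home: it reached the stop at 26 N after 0.2205 m of travel. Release, rise and go round to the outside of the door.

play_rows(
  targets=[
    [0,0,0,-0.002,0,0,0.25],
    [0,0,0,0,0,0,0.28],
    [0,-0.015,0,0,0,0.04,0.28],
    [0,0,0,0,0,0.05,0.28],
    [0,0,-0.1,-0.01,0,0.05,0.2],
    [0,0,-0.17,-0.02,0.04,0,0],
    [0,0,-0.17,-0.02,0.045,0,0],
    [0,0,-0.17,-0.02,0.045,0,0],
    [0,0,-0.17,-0.025,0.045,0,0],
    [0,0,-0.17,-0.025,0.045,0,0],
    [0,0,-0.17,-0.025,0.045,0,0],
    [0,0,-0.17,-0.025,0.045,0,0],
  ],
)

```text
t: 37.15
eef_pos: [0.458, 0.4183, 0.2408]
ee_rot: [-3.131, -0.002, -1.311]
force: [1.0, 0.5, -0.9]
width: 0.0004
```

```bash
python3 - <<'E'
from find import *
s=get_state();print(s['eef_pos'].round(4),s['ee_rot'].round(3),s['q'].round(2))
p,d=grab("scene","l");zoom(p,230,50,450,280,2.6,"z_l")
p,d=grab("top","l");zoom(p,60,70,300,310,2.5,"z_lt")
E
```

```text
[0.458  0.4183 0.2408] [-3.131e+00 -2.000e-03 -1.311e+00] [ 1.06  0.26 -0.12  0.01 -1.18 -0.8 ]
```

View pics/z_l.png

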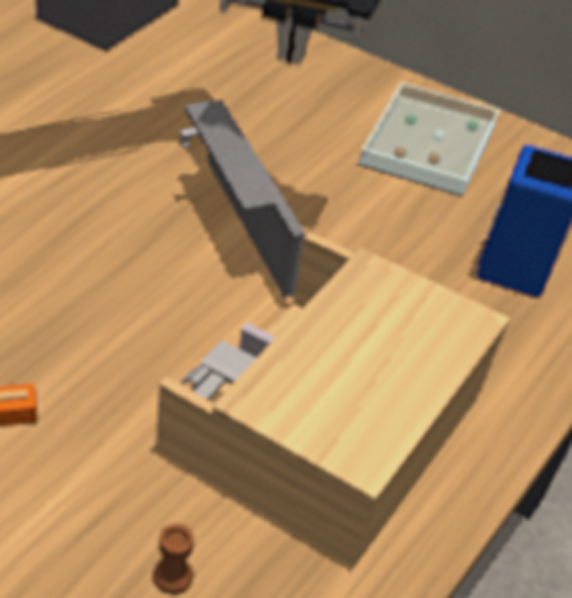

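View pics/z_lt.png

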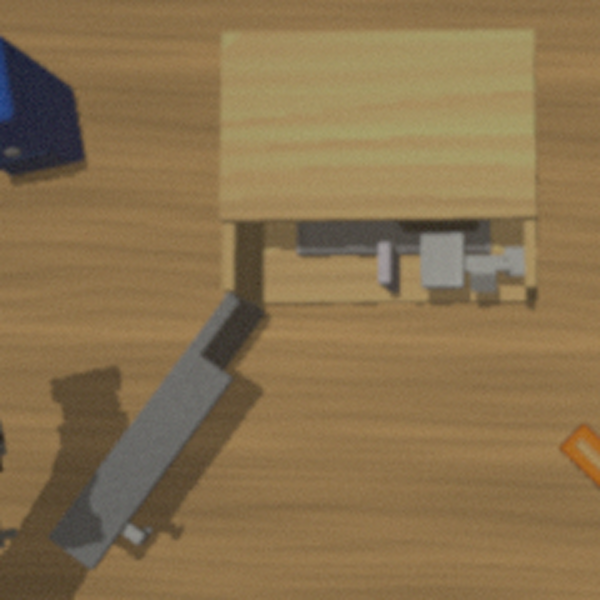

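```bash
python3 - <<'E'
from h import *
L=np.load("lock.npz");R,t=L['R'],L['t'];yaw=float(L['yaw'])
P=ray("top",np.array([(230,293),(52,540)])/2.5+[59.6,69.6],.125)[:,:2];v=P[1]-P[0]
th=-(np.arctan2(v[1],v[0])-(-np.pi/2+yaw))%(2*np.pi);print(P,np.hypot(*v),th)
h=R@[-.007,.145]+t
def rot(a):return np.array([[np.cos(a),-np.sin(a)],[np.sin(a),np.cos(a)]])
f=lambda th,off=.019:h+rot(yaw-th)@[-off,-.205]
print("start",f(th,.03))
ths=np.linspace(th,0.22,15);q=f(ths[0])
for a in ths[1:]:
    n=f(a);print(round(a,2),(n-q).round(4),n.round(4));q=n
print("shut",f(0))
pt=ray("top",[(np.array([387,263])/2.5+[59.6,69.6])],.095)[:,:2];print("pull",(pt-t)@R)
E
```

```text
[[0.6046586  0.25123291]
 [0.3566894  0.41276783]] 0.2959429971289471 2.182576987435393
start [0.44563833 0.38504661]
2.04 [-0.0163 -0.0238] [0.4234 0.352 ]
1.9 [-0.0128 -0.0258] [0.4106 0.3262]
1.76 [-0.0091 -0.0274] [0.4015 0.2988]
1.62 [-0.0051 -0.0284] [0.3964 0.2704]
1.48 [-0.0011 -0.0288] [0.3953 0.2416]
1.34 [ 0.0029 -0.0287] [0.3982 0.2129]
1.2 [ 0.0069 -0.028 ] [0.4051 0.1849]
1.06 [ 0.0107 -0.0268] [0.4158 0.1582]
0.92 [ 0.0144 -0.025 ] [0.4302 0.1332]
0.78 [ 0.0177 -0.0227] [0.4479 0.1104]
0.64 [ 0.0207 -0.02  ] [0.4686 0.0904]
0.5 [ 0.0233 -0.017 ] [0.492  0.0734]
0.36 [ 0.0255 -0.0135] [0.5174 0.0599]
0.22 [ 0.0271 -0.0098] [0.5445 0.05  ]
shut [0.58909371 0.04248217]
pull [[ 0.03077413 -0.00355468]]
```

```bash
python3 - <<'E'
from h import *
a=cv2.imread("pics/top_c.png");b=cv2.imread("pics/top_l.png")
A=cv2.resize(a[150:200,190:270],None,fx=9,fy=9,interpolation=2);B=cv2.resize(b[150:200,190:270],None,fx=9,fy=9,interpolation=2)
cv2.imwrite("pics/cmp.png",cv2.resize(np.vstack([A,B]),None,fx=.66,fy=.66))
E
```

```text
(no output)
```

View pics/cmp.png

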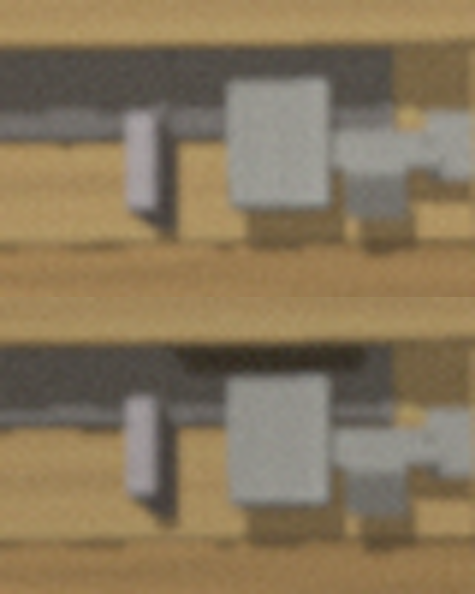

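The tray is fully in, a little deeper than at the start, and the door is at 2.18 rad. I go down outside the door and push it shut.

play_rows(
  targets=[
    [0,0,-0.15,0,0.0,-0.02,0],
    [0,0,-0.15,0,0.0,-0.03,0],
    [0,0,-0.15,0,0,-0.03,0],
    [0,0,-0.15,0,0,-0.03,0],
    [0,0,-0.15,0,0,-0.025,0],
    [0,0,0,0,0,0,0],
  ],
)

```text
t: 38.0
eef_pos: [0.4588, 0.421, 0.1034]
ee_rot: [-3.125, 0.002, -2.074]
force: [0.1, -0.3, 0.1]
width: 0.0005
```

play_rows(
  targets=[
    [0,0,0,-0.01,-0.02,0,0],
    [0,0,0,-0.012,-0.024,0,0],
    [0,0,0.04,-0.013,-0.024,0,0],
    [0,0,0.14,-0.013,-0.026,0,0],
    [0,0,0.14,-0.009,-0.0275,0,0],
    [0,0,0.14,-0.005,-0.0285,0,0],
    [0,0,0.14,-0.001,-0.029,0,0],
    [0,0,0.14,0.003,-0.029,0,0],
  ],
)

```text
t: 39.0
eef_pos: [0.4038, 0.2144, 0.1153]
ee_rot: [-3.112, 0.019, -1.27]
force: [0.4, 1.4, 0.1]
width: 0.0001
```

play_rows(
  targets=[
    [-0.013,0.011,0.14,0.005,-0.028,-0.006,0],
    [-0.013,0.011,0.14,0.009,-0.027,-0.005,0],
    [0,0,0.14,0.0135,-0.025,-0.002,0],
    [0,0,0.14,0.017,-0.0225,0,0],
    [0,0,0.14,0.02,-0.02,0,0],
    [0,0,0.14,0.023,-0.017,0,0],
  ],
)

```text
t: 39.75
eef_pos: [0.4983, 0.0722, 0.1127]
ee_rot: [-3.126, 0.002, -0.372]
force: [-0.5, 1.6, -0.7]
width: 0.0004
```

play_rows(
  targets=[
    [0,0,0.12,0.0225,-0.0125,-0.006,0],
    [0,0,0.12,0.024,-0.009,-0.004,0],
    [0,0,0.08,0.015,-0.004,0,0],
    [0,0,0,0,0,0,0],
  ],
)

```text
t: 40.25
eef_pos: [0.5639, 0.0443, 0.1077]
ee_rot: [-3.122, -0.002, -0.027]
force: [0.8, -0.0, -0.5]
width: 0.0003
```

```bash
python3 - <<'E'
from h import *
p,d=grab("scene","m");zoom(p,230,80,450,280,3,"z_m")
E
```

```text
(no output)
```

View pics/z_m.png

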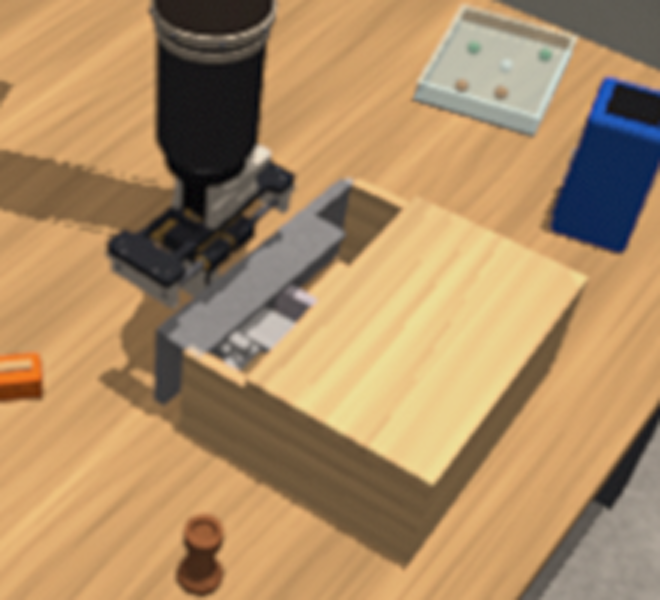

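The door stands close to the catch at about 0.13 rad, with the finger on its front. I push on to shut.

play_rows(
  targets=[
    [0,0,0.03,0.007,-0.001,0,0],
    [0,0,0.03,0.007,0,0,0],
    [0,0,0,0.007,0,0,0],
    [0,0,0,0.006,0,0,0],
    [0,0,0,0.005,0,0,0],
    [0,0,0,0.004,0,0,0],
  ],
)

```text
t: 41.05
eef_pos: [0.5915, 0.043, 0.1091]
ee_rot: [-3.123, 0.011, 0.033]
force: [-17.2, 3.4, 11.4]
width: 0.0005
```

play_rows(
  targets=[
    [0,0,0,0.005,0,0,0],
    [0,0,0,0.006,0,0,0],
    [0,0,0,0.006,0,0,0],
  ],
)

```text
t: 41.42
eef_pos: [0.5912, 0.0417, 0.1072]
ee_rot: [-3.125, 0.044, 0.031]
force: [-23.2, 5.1, 15.7]
width: 0.0005
```

Solid stop. Back off and check.

play_rows(
  targets=[
    [0,-0.02,0,-0.015,0,0,0],
    [0,-0.02,0,-0.03,0,0.01,0],
    [0,0,0,-0.03,0,0.05,0],
    [0,0,0,-0.02,-0.04,0.05,0],
    [0,0,0,0,-0.06,0.03,0],
    [0,0,0,0,-0.06,0,0],
    [0,0,0,0,-0.06,0,0],
    [0,0,0,0,-0.05,0,0],
    [0,0,0,0,0,0,0],
  ],
)

```text
t: 42.55
eef_pos: [0.4958, -0.2289, 0.2482]
ee_rot: [-3.13, -0.003, 0.033]
force: [-0.3, 0.5, -1.1]
width: 0.0004
```

```bash
python3 - <<'E'
from find import *
s=get_state();print(s['t'],s['eef_pos'].round(4),s['force'].round(1))
p,d=grab("scene","n");zoom(p,250,100,450,280,3.5,"z_n")
p,d=grab("top","n");zoom(p,140,75,340,225,4,"z_nt")
L=np.load("lock.npz");R,t=L['R'],L['t'];h=R@[-.007,.145]+t
C=cloud("top",d)
for l in [(.032,-.06)]:
    u=proj("top",np.r_[R@l+t,.098])[0].round().astype(int);print(u,C[u[1]-2:u[1]+3,u[0]-3:u[0]+4,2].round(4).mean(), "h pad")
E
```

```text
42.55 [ 0.4958 -0.2289  0.2482] [-0.3  0.5 -1.1]
[236 174] 0.21115714285714285 h pad
```

View pics/z_n.png

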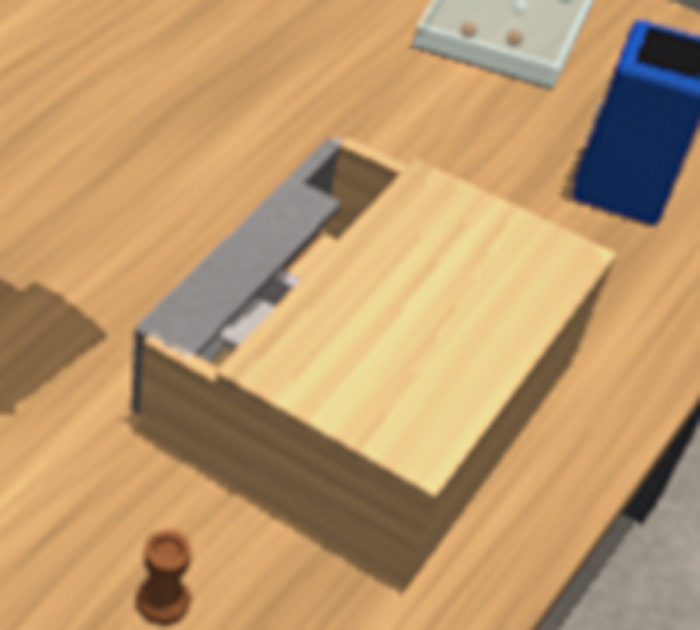

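View pics/z_nt.png

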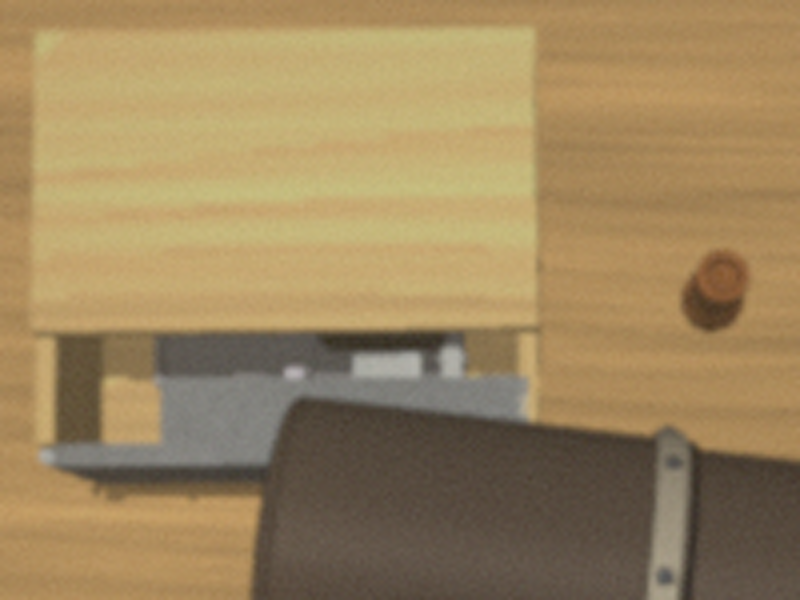

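The door looks shut, with the hood edge parallel to the roof. I move the arm clear to measure the door angle and the catch height.

play_rows(
  targets=[
    [0,0,0,-0.02,-0.06,0,0],
    [0,0,0,-0.02,-0.06,0,0],
    [0,0,0,-0.02,-0.06,0,0],
    [0,0,0,-0.02,-0.06,0,0],
    [0,0,0,-0.02,-0.06,0,0],
    [0,0,0,0,0,0,0],
  ],
)

```text
t: 43.4
eef_pos: [0.3998, -0.5238, 0.2491]
ee_rot: [-3.13, -0.006, 0.051]
force: [0.1, 0.4, 0.0]
width: 0.0007
```

```bash
python3 - <<'E'
from find import *
p,d=grab("scene","o")
p,d=grab("top","o");zoom(p,140,135,300,205,5,"z_ot")
L=np.load("lock.npz");R,t=L['R'],L['t']
C=cloud("top",d);C0=cloud("top",np.load("top0.npy"))
loc=(C[...,:2]-t)@R
m=lambda a,x0,x1,y0,y1:(a[...,0]>x0)&(a[...,0]<x1)&(a[...,1]>y0)&(a[...,1]<y1)
k=m(loc,.046,.058,-.078,-.042);print("pad z now",np.median(C[k][:,2]),k.sum())
l0=(C0[...,:2]-t)@R;k=m(l0,.046,.058,-.078,-.042);print("pad z start",np.median(C0[k][:,2]))
# outer top edge of door: first x with z>0.11 per y
for y in (.12,.05,0,-.05,-.1,-.14):
    s=(abs(loc[...,1]-y)<.004)&(C[...,2]>.112)&(C[...,2]<.130)&(loc[...,0]<.06)&(loc[...,0]>-.1)
    print(y,np.percentile(loc[s][:,0],[2,98]).round(4))
print("rook",C[144:149,316:324].reshape(-1,3).mean(0).round(3), C0[144:149,316:324].reshape(-1,3).mean(0).round(3))
E
```

```text
pad z now 0.09776286310678867 65
pad z start 0.09804247061939936
0.12 [-0.0132 -0.0009]
0.05 [-0.0121  0.0409]
0 [-0.0112  0.0408]
-0.05 [-0.0123  0.0404]
-0.1 [-0.0123  0.0597]
-0.14 [-0.0122  0.0401]
rook [ 0.732 -0.17   0.073] [ 0.732 -0.17   0.074]
```

View pics/z_ot.png

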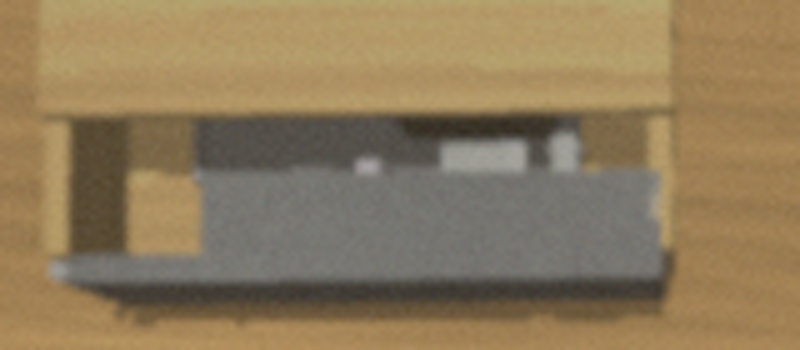

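```bash
python3 -c "
from station import *
print(job_done(), get_state()['t'])"
```

```text
the job is handed in; nothing more can be done
the job is handed in; nothing more can be done
```

The job is handed in at about 43.5 s of robot time, with every step done in the order asked.

**What I did:** I pressed the catch pad down and, with it held down, pulled the door off the catch and swung it to about 2.18 rad. I then drew the tray out to its stop. Only three dice cases were on the counter: two with bar tags and one with a round tag. I laid both bar cases in the bar nest and the round case in the round nest, flat with tags up. Then I pushed the tray in to its stop and the door shut to a firm stop.

**Last checks:**
- **Door:** it reads parallel to the locker front. The hood edge is 40–41 mm inside the front all along, which is the shut position.
- **Catch:** the pad top is at 97.8 mm, against 98.0 mm at the start, so the catch has sprung up again.
- **Rook:** it stands where it was, within 1 mm.
- **Arm:** it was clear of everything at hand-in.
- **Tray:** the pull now sits about 4 mm deeper than in the picture I took just before gripping it. The tray may not have been quite home at that moment; it ended against its stop.
- **Cases:** once the tray was home, the roof and hood hid most of them. My last full view of them lying in their nests was just before I slid the tray in.

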